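# Swap the drying batch and set the hood's timer

### The job

Slide the tray out from under the drying hood, take the dry figure off it and lay it in the cork dish, then lay every freshly painted figure from the board on the tray. Slide the tray back under the hood until it is fully home against the stop at the back, then turn the inner timer knob clockwise until its pointer is at the long mark, leaving the outer heat ring as it is set. Do not disturb the pot, the dropper bottle or the rock that stand near.

Things in the scene. Friction and masses are not known exactly. Their poses are not given: they have to be found in the camera images.
- board: plywood work board lying fixed on the desk, 330 mm (x) x 420 (y) x 18 thick; origin under its centre, on the desk. The hood, tray, dish and figures all stand on its upper face, 18 mm above the desk
- hood: grey drying hood, fixed to the board, 150 mm deep (its x) x 150 wide (its y) x 50 high; origin under its centre, on the board. Open mouth on its -x face; inside 130 wide, 142 deep, 40 high, side walls 10 thick, bottom open on the board. Its yaw differs from start to start, the mouth facing roughly the world's +y
- hood_stop (a point): point on the inner face of the hood's back wall, 67 mm along +x from the hood's origin, 5 mm above the board; the axes are the hood's: the tray is home when its back edge (tray_back) is against it
- timer_grip (a point): centre of the grip bar of the inner (timer) knob on the hood's roof, on the dial's vertical axis, 84 mm above the board and 20 mm along +x from the hood's centre. The bar is black, 36 mm long (this point's x), 14 mm wide (y), 26 mm high (71.5 to 97.5 mm above the board) on a 36 mm wide, 5 mm high round foot; white pointer line at its -x end. Stiff (0.03 N m), stays where left
- timer (a joint): angle of the inner timer knob, rad, growing clockwise seen from above; about 0 to 0.4 at the start, 2.2 when its pointer is at the long white mark on the roof. At 0 its pointer points at the hood's mouth (hood -x); stops at -0.1 and 4.5
- heat_ring_mark (a point): white mark on top of the outer heat ring, 28 mm from the dial's axis: a grey ribbed ring 60 mm across whose top is 65.5 mm above the board, right under the timer knob (1 mm gap). It turns very easily (0.02 N m); must stay as set
- heat_ring (a joint): angle of the outer heat ring, rad, growing clockwise seen from above; set differently at each start, must not change
- tray: loose aluminium tray, 0.3 kg, 138 mm long (its x) x 118 wide (its y), floor 5 mm thick, inside 130 x 110, rim 10 mm high above the board (5 mm above its floor) and 4 thick; lies on the board; origin under its centre. At the start it lies mostly or wholly under the hood, its handle out of the mouth
- tray_handle (a point): upright black grip of the tray, 12 mm thick (tray y), 34 mm long (tray x), its top 44 mm above the board, on a tongue in front of the tray 5 mm high and 30 wide; this point lies 114 mm along -x from the tray's centre, 30 mm above the board. Pinch it from above across its thickness
- tray_back (a point): middle of the tray's back edge, 69 mm along +x from its centre, 5 mm above the board
- tray_floor (a point): centre of the tray's upper floor face, 5 mm above the tray's origin
- dish: cork dish fixed on the board, 90 mm (its x) x 110 (its y), floor 5 mm thick, walls 5 thick, rim 10 mm high; origin under its centre
- dry_fig_mid (a point): the dry figure, the one that lies on the tray at the start: plastic game figure lying on its back, 22 mm wide, 12 mm high, 20 g; this point is its centre, 6 mm above what it lies on; its x axis runs along its length, y across its chest, z up. Grasp it across the chest (y). 39 mm long
- wet_a_mid (a point): freshly painted figure lying on the board: plastic game figure lying on its back, 22 mm wide, 12 mm high, 20 g; this point is its centre, 6 mm above what it lies on; its x axis runs along its length, y across its chest, z up. Grasp it across the chest (y). 35 mm long. May be absent
- wet_b_mid (a point): freshly painted figure lying on the board: plastic game figure lying on its back, 22 mm wide, 12 mm high, 20 g; this point is its centre, 6 mm above what it lies on; its x axis runs along its length, y across its chest, z up. Grasp it across the chest (y). 35 mm long. May be absent
- wet_c_mid (a point): freshly painted figure lying on the board: plastic game figure lying on its back, 22 mm wide, 12 mm high, 20 g; this point is its centre, 6 mm above what it lies on; its x axis runs along its length, y across its chest, z up. Grasp it across the chest (y). 35 mm long. May be absent
- pot: bystander: squat paint pot, 40 x 36 x 38 mm high, origin at its foot
- dropper: bystander: dropper bottle, 25 mm across, 74 high, origin at its foot
- rock: bystander: grey putty rock on a stub, 43 x 53 x 49 high, origin at its foot

How it is judged:
By the outcome, as a careful person would: the job done as asked, in the order asked, and still so for the second after the job is handed in, with the robot touching nothing.
Of wet_a, wet_b, wet_c only 2 to 3 are there at a start; the rules pass over those that are not, and their reading is None.
At some moment in a run one of dry_fig, wet_a, wet_b, wet_c may be knocked a few centimetres aside while the robot is not near it.
Once in a run the grip may slacken for a moment while it holds something.
It also fails if it takes over 210 s, if anything falls off the work surface, if the arm or the gripper's body presses on something with over 40 N, if the wrist force passes 120 N, or if a joint passes its speed limit or range.

### The arm

A 7-joint arm with a two-finger parallel gripper is mounted at the origin on a cart in front of the work surface, level with it; the furniture and walls round the work are solid. World frame = base frame: x ahead of the robot, y to its left, z up, the work surface at z = 0. Lengths are in m, angles in rad, forces in N, time in s.
With the tool pointing down it reaches from about 0.4 to 0.875 m from the base axis. Payload 19.3 kg.
Tool frame: the origin (TCP) lies between the finger pads; the fingertips stand bot.tcp_to_tips ahead of it and the grasp point (between the pads) is the TCP (bot.tcp_to_tips is the distance from the TCP to the fingertips, in m); z points along the fingers, y is the line along which they close (so a half turn about z gives the same grasp; the last joint's range is limited). The gripper opens to 85 mm and grips with 20 to 120 N. Pads are 22 mm wide; open, the fingers measure 114 mm over their backs; the gripper's body (76 mm by 85 mm) begins 54 mm behind the grasp point. The pads swing forward as they close: fully open they stand 13 mm farther back than shut.
Start: joints at [1.256, 0.521, -0.036, 1.599, 0.021, 1.021, -0.113], TCP at [0.151, -0.606, 0.25] pointing down, gripper open.
Joint ranges: [-2.91, 2.91], [-0.3, 2.13], [-1.5, 1.42], [0.17, 2.43], [-1.26, 4.41], [0.16, 1.93], [-2.52, 2.52]. Speed limits (rad/s): [1.89, 1.89, 2.39, 2.39, 3.01, 3.01, 3.01].

### API

Orientations are given as [roll, pitch, yaw] about the fixed x, y, z axes, in that order (R = Rz(yaw) Ry(pitch) Rx(roll)).
In Python, from workcell import telemetry, grab_frame, bot gives the robot as it stands. The module is installed in compiled form; this text tells all that it offers.
- The arm moves only by the shell command python3 -m crank 'ROWS' [FORCE]. ROWS is text: rows parted by semicolons, each of 7 numbers parted by spaces: the finger opening in m, from 0 to 0.0854, then the shift along the tool's x, y, z in m, then the turn, a rotation vector about the tool's x, y, z in degrees. A call has exactly 8 rows; each row shifts and turns the commanded pose from where the row before left it, along the tool's axes as they then stand; what a row does not reach is not made up. A row lasts 1/12 s, in which the tool goes at most 41.7 mm and 7.16 degrees, less where a joint would pass 70% of its speed; a pose out of reach is approached as far as the arm can. A call with a gripper value outside its range is refused whole. The fingers move at their own pace and stop on an object; FORCE is the grip in N (left out, the last holds). Time passes only in rows, so rows that do not move let the fingers close, or fill a call up. It gives the time, the measured TCP pose, the force, the opening and the grip force at its end, in the units of the state.
- telemetry.observe(): the state, without advancing time (a new reading comes with each control period).
- grab_frame(name): name is "side" or "top"; returns a dict with "pixels" (480x640x3 uint8, red, green, blue), "depth" (480x640 float32, m along the optical axis (not along the pixel's ray), 0 where there is no reading), "vertical_fov" (degrees; the focal length in pixels is half the picture's height over the tangent of half this angle, whatever the lens; pixels are square), "cx", "cy" (the principal point, pixels), "distortion" ([k1, k2, p1, p2, k3] as OpenCV has them; the pictures are not rectified), "R" (3x3) and "t" (3): a world point X has camera coordinates R X + t. Camera axes: x right, y down, z forward; pixel columns grow to the right and rows downward; lengths in m; the calibration is good to about 2 mm. A picture is of the moment at which its call begins.
- bot.job_done(): hands the job in; it is judged then, once.
The state is a dict: "clock": time; "qpos": joint angles; "qd": joint speeds; "joint_efforts": joint torques, N m; "position": TCP position; "tool_rot": TCP orientation; "force": force on the tool from outside, world axes, zero at the start; "moment": the same for the moment, N m; "grip_width": finger opening in m; "finger_force": force on a finger pad.
Only numpy, scipy, OpenCV 4.12 (cv2) and the standard library are available. Lean on these libraries where they do the work, as an engineer would, in place of code of your own. Each camera call takes 0.05 s, during which the arm holds its last target. There are 200 camera calls.

## Working session

There is one attempt and no reset: what is moved stays moved. The work goes in short steps, Python scripts to look and compute and a shell command to move; the robot and the scene stay as the last step left them, time stands still between calls to the robot, and variables do not carry over. Pictures are saved under pics/ and viewed, at most 14 in all, crops included, and the job is handed in when it is done.

```bash
mkdir -p pics
cat > h.py <<'E'
import numpy as np, cv2
from workcell import telemetry, grab_frame, bot
from scipy.spatial.transform import Rotation as Ro
def K(f):
    F=240/np.tan(np.radians(f["vertical_fov"])/2)
    return np.array([[F,0,f["cx"]],[0,F,f["cy"]],[0,0,1.]])
def ray(f,uv):
    n=cv2.undistortPoints(np.array(uv,float).reshape(-1,1,2),K(f),np.array(f["distortion"],float)).reshape(-1,2)
    return np.c_[n,np.ones(len(n))]
def plane(f,uv,z):
    R=np.array(f["R"]);t=np.array(f["t"]);d=ray(f,uv)@R;c=-R.T@t
    return c+d*((z-c[2])/d[:,2])[:,None]
def cloud(f):
    v,u=np.mgrid[0:480,0:640];uv=np.c_[u.ravel(),v.ravel()]
    c=ray(f,uv)*f["depth"].ravel()[:,None]
    P=(c-np.array(f["t"]))@np.array(f["R"]);P[f["depth"].ravel()<=0]=np.nan
    return P.reshape(480,640,3)
def proj(f,X):
    R=np.array(f["R"]);return cv2.projectPoints(np.array(X,float).reshape(-1,3),cv2.Rodrigues(R)[0],np.array(f["t"],float),K(f),np.array(f["distortion"],float))[0].reshape(-1,2)
def save(n,f,crop=None,s=1):
    p=f["pixels"][:,:,::-1]
    if crop:x0,y0,x1,y1=crop;p=p[y0:y1,x0:x1]
    cv2.imwrite("pics/"+n,cv2.resize(p,None,fx=s,fy=s,interpolation=cv2.INTER_CUBIC))
E
python3 - <<'E'
from h import *
for n in("top","side"):
    f=grab_frame(n);save(n+"0.png",f);print(n,f["vertical_fov"],f["cx"],f["cy"],f["distortion"],-np.array(f["R"]).T@f["t"],np.round(f["R"],2).tolist())
    np.save(n+"0.npy",f,allow_pickle=True)
s=telemetry.observe();print(s,bot.tcp_to_tips)
E
```

```text
top 42.25597205233312 326.2264660067996 235.12638489010146 [0.04991391 0.         0.         0.         0.        ] [0.42671285 0.0883928  1.24599226] [[0.02, -1.0, 0.02], [-0.99, -0.02, -0.14], [0.14, -0.01, -0.99]]
side 50.894482815435154 317.7535982621108 242.764861032637 [-0.03949216  0.          0.          0.          0.        ] [ 0.31770802 -0.73000453  0.53280406] [[0.95, -0.32, 0.01], [-0.14, -0.43, -0.89], [0.29, 0.84, -0.45]]
{'clock': 0.1, 'qpos': array([ 1.25581863,  0.52194486, -0.03633882,  1.59991909,  0.02123183,
        1.02109795, -0.11280655]), 'qd': array([-0.00049372, -0.00110898,  0.00103306, -0.0011043 , -0.00054786,
       -0.00030494,  0.0001763 ]), 'joint_efforts': array([ 4.05487619e-03, -9.28498793e+01,  1.98384024e+00, -3.70535374e+01,
        1.80450222e-02,  5.41590431e-03,  7.90909439e-05]), 'position': array([ 0.15136646, -0.6061194 ,  0.24980054]), 'tool_rot': array([-3.14061335e+00,  8.91775779e-05,  2.44786151e-01]), 'force': array([-0.27118599,  0.06413595,  0.1067836 ]), 'moment': array([ 0.00366762,  0.01110432, -0.03352869]), 'finger_force': 0.0, 'grip_width': 0.08522904473392665} 0.019
```

View pics/top0.png

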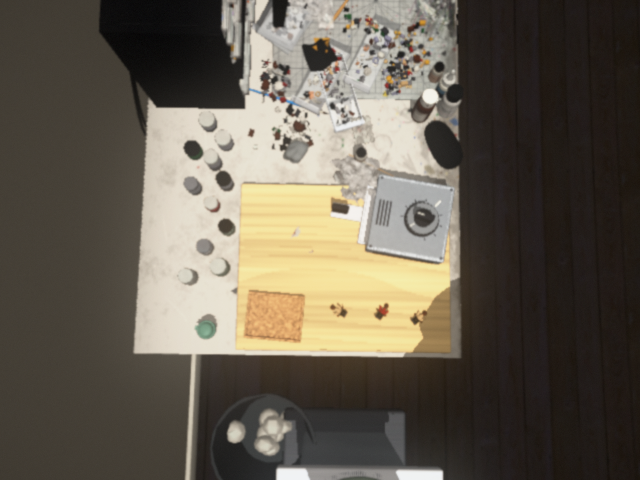

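View pics/side0.png

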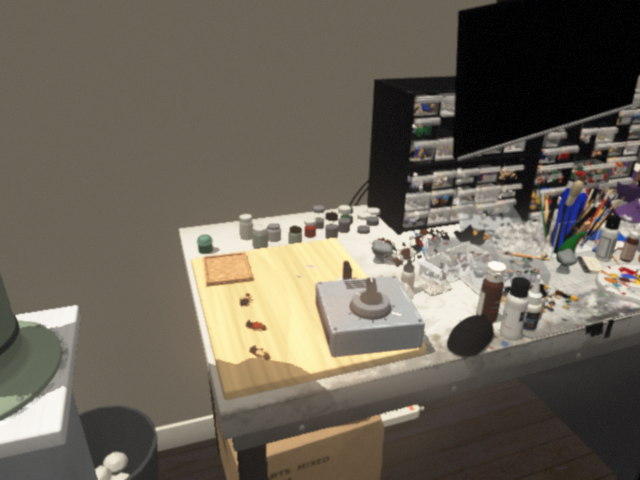

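The top view shows the board at (237-452, 183-352) and the hood at (408,218), with its mouth facing left (+y). The handle is at (341,210), the dish at (275,315), and three figures at (339,310), (382,311) and (418,316). The rock (296,150) and dropper (360,153) are behind the board, and the pot (206,328) is to its left.

```bash
cat > m.py <<'E'
from h import *
def top(f=None):
    f=f or grab_frame("top");return f,cloud(f)
def comps(mask,P,amin=8):
    n,l,st,c=cv2.connectedComponentsWithStats(mask.astype(np.uint8))
    for i in range(1,n):
        if st[i,4]>=amin:
            q=P[l==i];xy=q[:,:2].astype(np.float32);r=cv2.minAreaRect(xy*1000)
            print("px",c[i].round(1),"n",st[i,4],"mean",np.nanmean(q,0).round(4),"zmax",np.nanmax(q[:,2]).round(3),"rect",np.round(r[0],1),np.round(r[1],1),round(r[2],1))
E
python3 - <<'E'
from m import *
f=np.load("top0.npy",allow_pickle=True).item();P=cloud(f)
z=P[...,2];reg=np.zeros(z.shape,bool);reg[180:352,238:455]=1
print("board z",np.median(z[270:290,260:400]), "board corners",plane(f,[(241,184),(237,349),(452,350)],.018).round(3))
print("roof");comps(reg&(z>.06)&(z<.074),P,50)
print("knob");comps(reg&(z>.095),P,10)
print("handle/other");comps(reg&(z>.045)&(z<.064),P,10)
print("figs");m=reg&(z>.0235)&(z<.04);comps(m,P,6)
g=cv2.cvtColor(f["pixels"],cv2.COLOR_RGB2HSV)
print("dark");b=reg&(g[...,2]<60);comps(b,P,10)
save("c1.png",f,(235,175,460,355),3.5)
f=np.load("side0.npy",allow_pickle=True).item();save("c2.png",f,(230,240,430,390),4)
E
```

```text
board z nan board corners [[ 0.697  0.246  0.018]
 [ 0.37   0.242  0.018]
 [ 0.375 -0.176  0.018]]
roof
px [409.2 219.2] n 5044 mean [ 0.6235 -0.0859  0.0676] zmax 0.074 rect [626.1 -89. ] [150.  150.6] 81.1
px [340.2 207.1] n 72 mean [0.6454 0.047  0.0626] zmax 0.069 rect [645.5  47. ] [32.  11.7] 83.4
knob
px [424.3 216.2] n 180 mean [ 0.6219 -0.1073  0.1124] zmax 0.121 rect [ 623.2 -108.3] [36.1 14.9] 70.6
handle/other
px [340.5 207.8] n 114 mean [0.6447 0.0464 0.059 ] zmax 0.064 rect [646.1  46.3] [33.9 13.5] 82.0
px [402.  256.3] n 171 mean [ 0.5528 -0.0739  0.0533] zmax 0.064 rect [552.4 -76.2] [147.8   8.8] 78.8
figs
px [360.7 198.6] n 527 mean [0.6699 0.005  0.0279] zmax 0.039 rect [645.1  11.4] [ 62.1 129.9] 82.8
px [373.8 180.8] n 12 mean [ 0.7067 -0.021   0.0274] zmax 0.04 rect [706.1 -21.5] [ 6.4 12.2] 1.1
px [370.5 206.8] n 6 mean [ 0.654  -0.0149  0.025 ] zmax 0.027 rect [654.7 -14.9] [2.  6.4] 89.7
px [353.  214.5] n 31 mean [0.6378 0.02   0.0253] zmax 0.028 rect [639.2  20.1] [13.8 26.9] 62.1
px [338.1 213.7] n 49 mean [0.6383 0.0499 0.0288] zmax 0.04 rect [635.8  48.
[... 1273 characters left out ...]
] [ 6.2 12.9] 62.9
px [253.8 320.5] n 31 mean [0.4254 0.2106 0.0252] zmax 0.028 rect [424.8 210.8] [10.2 18.4] 76.0
px [259.8 318.2] n 6 mean [0.4301 0.199  0.0256] zmax 0.027 rect [430.6 199.1] [7.1 3.7] 36.5
px [264.2 317.5] n 6 mean [0.4315 0.1907 0.0248] zmax 0.027 rect [431.6 190.1] [1.9 5.8] 0.8
px [264.3 321.4] n 12 mean [0.424  0.1901 0.0252] zmax 0.029 rect [424.2 189.6] [7.1 7.8] 36.1
px [278.  322.6] n 11 mean [0.4221 0.1636 0.0252] zmax 0.028 rect [422.3 163.5] [5.8 7.5] 0.9
dark
px [425.3 211.2] n 15 mean [ 0.6343 -0.112   0.0963] zmax 0.116 rect [ 633.2 -110.8] [13.3  9.5] 73.3
px [422.8 219. ] n 48 mean [ 0.6174 -0.1053  0.1078] zmax 0.121 rect [ 618.1 -104.4] [28.6  2.8] 70.6
```

View pics/c1.png

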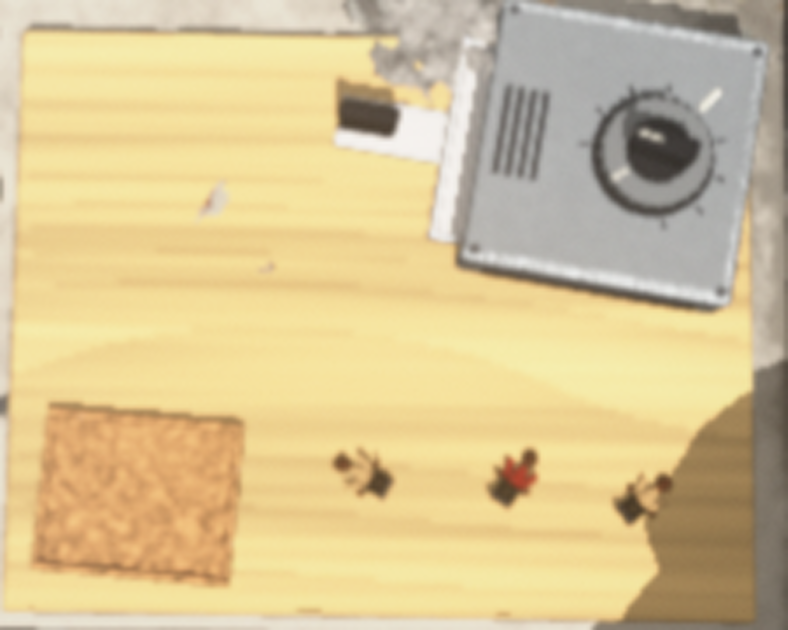

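The crop shows the tray sticking about 2 cm out of the mouth, with the handle at (0.646, 0.046). Next I move above the handle.

```bash
cat > go.py <<'E'
import sys
from h import *
# go.py x y z yawdeg : tool-frame deltas (rotate first, then shift)
s=telemetry.observe();p=s["position"];e=s["tool_rot"]
a=[float(v) if v!='-' else None for v in sys.argv[1:]]
R=Ro.from_euler("xyz",e)
yaw=np.degrees(e[2]);ty=a[3] if a[3] is not None else yaw
d=np.array([a[i]-p[i] if a[i] is not None else 0 for i in range(3)])
t=np.radians(ty);T=np.array([[np.cos(t),np.sin(t),0],[np.sin(t),-np.cos(t),0],[0,0,-1]])
print("t",round(s["clock"],1),"pos",p.round(4),"rpy",np.degrees(e).round(2),"F",s["force"].round(1),"w",round(s["grip_width"],4),"ff",round(s["finger_force"],1))
print("rot z",round(-((ty-yaw+180)%360-180),2),"then shift mm",(T@(d*1000)).round(1),"q",s["qpos"].round(2))
E
r="0.05 0 0 0 0 0 -4.28"; python3 -m crank "0.05 0 0 0 0 0 -4.28;0.05 0 0 0 0 0 -4.28;0.05 0 0 0 0 0 -4.28;0.05 0 0 0 0 0 -4.28;0.05 0 0 0 0 0 -4.28;0.05 0 0 0 0 0 -4.28;0.05 0 0 0 0 0 -4.28;0.05 0 0 0 0 0 -4.28"
python3 -m crank "0.05 0 0 0 0 0 -4.28;0.05 0 0 0 0 0 -4.28;0.05 0 0 0 0 0 -4.28;0.05 0 0 0 0 0 -4.28;0.05 0 0 0 0 0 -4.28;0.05 0 0 0 0 0 -4.28;0.05 0 0 0 0 0 -4.28;0.05 0 0 0 0 0 -4.28"
python3 go.py .646 .046 .25 82.5
```

```text
clock: 0.77
position: [0.1514, -0.6062, 0.2499]
tool_rot: [-3.141, -0.0, 0.846]
force: [-0.4, 1.0, 0.9]
grip_width: 0.0503
finger_force: 0.0
clock: 1.43
position: [0.1514, -0.6062, 0.2499]
tool_rot: [-3.141, -0.001, 1.444]
force: [-0.1, -0.2, 0.3]
grip_width: 0.0502
finger_force: 0.0
t 1.4 pos [ 0.1514 -0.6062  0.2499] rpy [-1.7999e+02 -4.0000e-02  8.2720e+01] F [-0.1 -0.2  0.3] w 0.0502 ff 0.0
rot z 0.22 then shift mm [ 7.112e+02  4.052e+02 -1.000e-01] q [ 1.45  0.54 -0.32  1.59  0.19  1.05  0.95]
```

```bash
for i in 1; do
python3 -m crank "0.05 .0296 .0169 0 0 0 0;0.05 .0296 .0169 0 0 0 0;0.05 .0296 .0169 0 0 0 0;0.05 .0296 .0169 0 0 0 0;0.05 .0296 .0169 0 0 0 0;0.05 .0296 .0169 0 0 0 0;0.05 .0296 .0169 0 0 0 0;0.05 .0296 .0169 0 0 0 0" | head -2
python3 -m crank "0.05 .0296 .0169 0 0 0 0;0.05 .0296 .0169 0 0 0 0;0.05 .0296 .0169 0 0 0 0;0.05 .0296 .0169 0 0 0 0;0.05 .0296 .0169 0 0 0 0;0.05 .0296 .0169 0 0 0 0;0.05 .0296 .0169 0 0 0 0;0.05 .0296 .0169 0 0 0 0" | head -2
python3 -m crank "0.05 .0296 .0169 0 0 0 0;0.05 .0296 .0169 0 0 0 0;0.05 .0296 .0169 0 0 0 0;0.05 .0296 .0169 0 0 0 0;0.05 .0296 .0169 0 0 0 0;0.05 .0296 .0169 0 0 0 0;0.05 .0296 .0169 0 0 0 0;0.05 .0296 .0169 0 0 0 0"
done
python3 go.py .646 .046 .05 82.5
python3 - <<'E'
from m import *
f=grab_frame("side");save("s1.png",f,(150,150,500,420),2.2)
np.save("s1.npy",f,allow_pickle=True)
P=cloud(np.load("top0.npy",allow_pickle=True).item())
for n,b in(("rock",(280,135,312,165)),("dropper",(350,140,370,165)),("pot",(192,315,220,342))):
    q=P[b[1]:b[3],b[0]:b[2]].reshape(-1,3);q=q[q[:,2]>.025];print(n,np.round(np.nanpercentile(q,[2,98],axis=0),3).tolist())
E
```

```text
clock: 2.1
position: [0.3169, -0.3877, 0.2502]
clock: 2.77
position: [0.4819, -0.1706, 0.2502]
clock: 3.43
position: [0.6469, 0.0464, 0.2499]
tool_rot: [-3.141, 0.0, 1.44]
force: [0.4, -0.6, 0.4]
grip_width: 0.0503
finger_force: 0.0
t 3.4 pos [0.6469 0.0464 0.2499] rpy [-1.7997e+02  2.0000e-02  8.2490e+01] F [ 0.4 -0.6  0.4] w 0.0503 ff 0.0
rot z -0.01 then shift mm [ -0.5  -0.9 199.9] q [ 0.16  0.6  -0.51  1.51  0.31  1.11 -0.54]
rock [[0.743, 0.114, 0.027], [0.78, 0.16, 0.05]]
dropper [[0.739, -0.01, 0.026], [0.765, 0.025, 0.075]]
pot [[0.391, 0.287, 0.026], [0.423, 0.322, 0.042]]
```

View pics/s1.png

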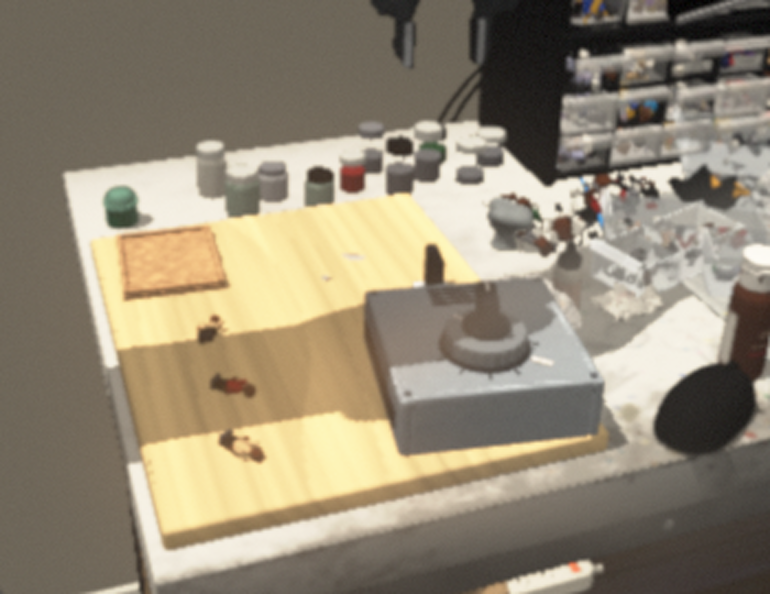

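The side view shows the gripper above the handle, clear of the dropper and rock. Next: descend, grip, then pull along the hood's axis.

```bash
python3 -m crank "0.05 0 0 .03 0 0 0;0.05 0 0 .03 0 0 0;0.05 0 0 .03 0 0 0;0.05 0 0 .03 0 0 0;0.05 0 0 .03 0 0 0;0.05 0 0 .03 0 0 0;0.05 0 0 .015 0 0 0;0.05 0 0 .005 0 0 0" | head -4
python3 -m crank "0 0 0 0 0 0 0;0 0 0 0 0 0 0;0 0 0 0 0 0 0;0 0 0 0 0 0 0;0 0 0 0 0 0 0;0 0 0 0 0 0 0;0 0 0 0 0 0 0;0 0 0 0 0 0 0" 50
python3 go.py - - - -
```

```text
clock: 4.15
position: [0.6448, 0.0449, 0.0476]
tool_rot: [-3.138, 0.001, 1.44]
force: [0.1, 0.1, -0.6]
clock: 4.82
position: [0.6472, 0.0452, 0.0522]
tool_rot: [3.139, -0.001, 1.44]
force: [-2.3, 0.1, 7.7]
grip_width: 0.0111
finger_force: 49.4
t 4.8 pos [0.6472 0.0452 0.0522] rpy [ 1.7986e+02 -3.0000e-02  8.2490e+01] F [-2.3  0.1  7.7] w 0.0111 ff 49.4
rot z -0.0 then shift mm [0. 0. 0.] q [ 0.11  0.83 -0.42  1.64  0.45  0.76 -0.65]
```

```bash
python3 -m crank "0 .006 .0001 0 0 0 0;0 .01 .0003 0 0 0 0;0 .01 .0002 0 0 0 0;0 .01 .0003 0 0 0 0;0 .01 .0002 0 0 0 0;0 .01 .0003 0 0 0 0;0 .01 .0002 0 0 0 0;0 .01 .0003 0 0 0 0"
python3 -m crank "0 .01 .0003 0 0 0 0;0 .01 .0002 0 0 0 0;0 .01 .0003 0 0 0 0;0 .01 .0002 0 0 0 0;0 .01 .0003 0 0 0 0;0 .008 .0002 0 0 0 0;0 .004 .0003 0 0 0 0;0 0 0 0 0 0 0"
python3 - <<'E'
from m import *
f,P=top();np.save("t1.npy",f,allow_pickle=True);save("t1.png",f,(235,175,460,355),3.5)
E
```

```text
clock: 5.48
position: [0.6592, 0.1191, 0.0522]
tool_rot: [3.139, 0.001, 1.439]
force: [-0.3, -6.5, 8.1]
grip_width: 0.0114
finger_force: 49.4
clock: 6.15
position: [0.6689, 0.1821, 0.0522]
tool_rot: [3.139, -0.001, 1.44]
force: [1.1, 1.1, 4.3]
grip_width: 0.0113
finger_force: 48.9
```

View pics/t1.png

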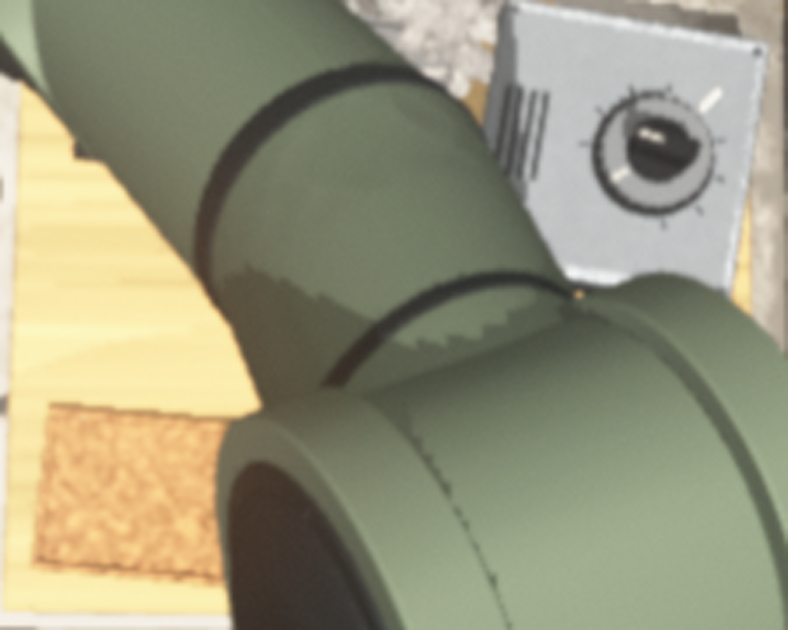

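The arm hides the tray, so I release it, rise and swing aside for a look.

```bash
python3 -m crank "0.05 0 0 0 0 0 0;0.05 0 0 0 0 0 0;0.05 0 0 0 0 0 0;0.05 0 0 -.03 0 0 0;0.05 0 0 -.04 0 0 0;0.05 0 0 -.04 0 0 0;0.05 0 0 -.04 0 0 0;0.05 0 0 -.04 0 0 0"|head -2
python3 -m crank "0.05 -.0317 -.0096 0 0 0 0;0.05 -.0317 -.0096 0 0 0 0;0.05 -.0317 -.0096 0 0 0 0;0.05 -.0317 -.0096 0 0 0 0;0.05 -.0317 -.0096 0 0 0 0;0.05 -.0317 -.0096 0 0 0 0;0.05 -.0317 -.0096 0 0 0 0;0.05 -.0317 -.0096 0 0 0 0"|head -2
python3 -m crank "0.05 -.0317 -.0096 0 0 0 0;0.05 -.0317 -.0096 0 0 0 0;0.05 -.0317 -.0096 0 0 0 0;0.05 -.0317 -.0096 0 0 0 0;0.05 -.0317 -.0096 0 0 0 0;0.05 -.0317 -.0096 0 0 0 0;0.05 -.0317 -.0096 0 0 0 0;0.05 -.0317 -.0096 0 0 0 0"|head -2
python3 - <<'E'
from m import *
f,P=top();np.save("t2.npy",f,allow_pickle=True);save("t2.png",f,(235,175,460,355),3.5)
E
```

```text
clock: 6.87
position: [0.6676, 0.1812, 0.2425]
clock: 7.53
position: [0.5577, -0.0615, 0.2405]
clock: 8.2
position: [0.4484, -0.3029, 0.2406]
```

View pics/t2.png

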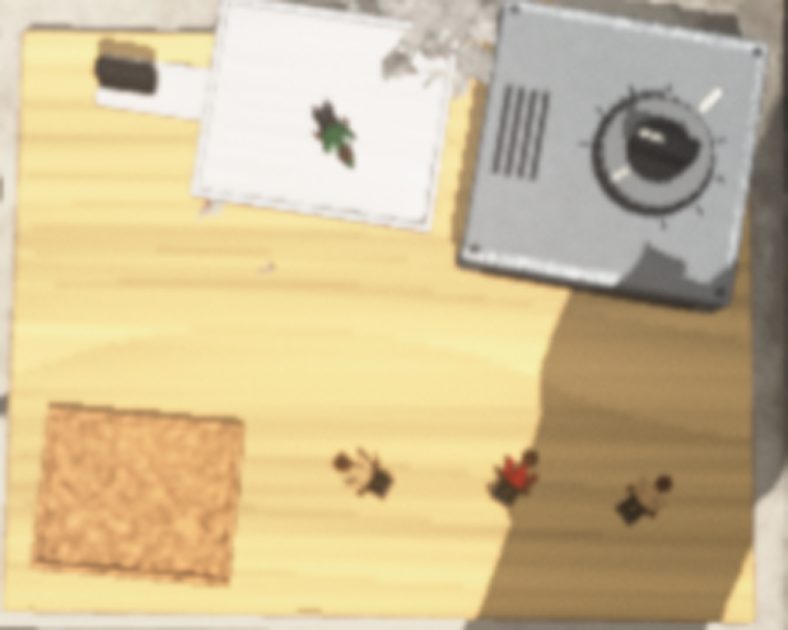

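The tray is fully out. The dry figure is at crop (333,133), and the wet ones are at (363,473), (515,477) and (643,500). Next I measure the figures.

```bash
cat > figs.py <<'E'
from m import *
def figs(f,hoodcut=True):
    P=cloud(f);g=cv2.cvtColor(f["pixels"],cv2.COLOR_RGB2HSV).astype(int);z=P[...,2]
    # compare colour-opponent: dark things
    reg=np.zeros(z.shape,bool);reg[178:352,238:455]=1
    m=reg&(z>.0255)&(z<.05)&(g[...,2]<150)
    m=cv2.morphologyEx(m.astype(np.uint8),cv2.MORPH_CLOSE,np.ones((3,3)))
    n,l,st,c=cv2.connectedComponentsWithStats(m)
    for i in range(1,n):
        if 25<=st[i,4]<=250:
            v,u=np.nonzero(l==i);q=plane(f,np.c_[u,v],.026)[:,:2]
            q3=plane(f,np.c_[u,v],.03)[:,:2]
            r=cv2.minAreaRect((q*1000).astype(np.float32))
            w,V=np.linalg.eigh(np.cov(q.T));a=np.degrees(np.arctan2(V[1,1],V[0,1]))%180
            print("px",c[i].round(0),"n",st[i,4],"c",q.mean(0).round(4),"pca",round(a),np.sqrt(w*1e6).round(1),"rect",np.round(r[0],1),np.round(r[1],1),round(r[2]),"z",np.nanmedian(z[l==i]).round(3))
if __name__=="__main__":
    import sys
    f=np.load(sys.argv[1],allow_pickle=True).item() if len(sys.argv)>1 else grab_frame("top")
    figs(f)
E
python3 figs.py t2.npy
python3 - <<'E'
from m import *
f=np.load("t2.npy",allow_pickle=True).item();P=cloud(f)
g=cv2.cvtColor(f["pixels"],cv2.COLOR_RGB2HSV).astype(int)
b=P[178:200,345:372];print("splotch z",np.nanpercentile(b[...,2],[5,25,50,75,95]).round(3))
z=P[...,2]
print("tray corners",plane(f,[(235+x/3.5,175+y/3.5) for x,y in((218,2),(195,192),(430,230),(450,75))],.028).round(4))
comps((z>.05)&(z<.068)&(np.arange(640)<300)[None]&(np.arange(480)<230)[:,None]&(np.arange(480)>180)[:,None]&(np.arange(640)>240)[None],P,10)
E
python3 go.py - - - -
```

```text
px [271. 199.] n 31 c [0.6651 0.1835] pca 84 [1.6 9.6] rect [665.  183.1] [ 6.1 29.9] 1 z 0.043
px [330. 212.] n 98 c [0.6409 0.0664] pca 28 [3.8 8.9] rect [639.5  65.8] [34.8 16.4] 12 z 0.032
px [407. 258.] n 127 c [ 0.5522 -0.0867] pca 80 [ 1.2 38.8] rect [553.2 -79.5] [140.2   4.5] 81 z 0.046
px [343. 312.] n 28 c [0.444  0.0378] pca 20 [2.8 3.6] rect [444.5  38.5] [12.3  9.6] 46 z 0.027
px [382. 315.] n 60 c [ 0.4408 -0.0376] pca 113 [3.2 6.7] rect [442.6 -38.5] [15.4 22.7] 53 z 0.026
px [419. 318.] n 108 c [ 0.4358 -0.1106] pca 124 [4.2 8.8] rect [ 437.2 -111.2] [18.8 33.4] 37 z 0.026
splotch z [0.019 0.023 0.027 0.03  0.034]
tray corners [[ 7.143e-01  1.327e-01  2.800e-02]
 [ 6.042e-01  1.432e-01  2.800e-02]
 [ 5.849e-01  1.000e-02  2.800e-02]
 [ 6.743e-01 -6.000e-04  2.800e-02]]
px [270.2 195.3] n 118 mean [0.6666 0.1831 0.06  ] zmax 0.067 rect [667.3 183. ] [33.5 12.9] 84.1
t 8.2 pos [ 0.4451 -0.3092  0.2402] rpy [-1.7992e+02  1.7000e-01  8.2130e+01] F [ -5.  -10.3  -0.5] w 0.0496 ff 0.0
rot z -0.0 then shift mm [0. 0. 0.] q [ 0.83  0.43 -0.44  1.81  0.23  0.95  0.15]
```

```bash
python3 -m crank "0.05 0 0 0 0 0 6.5;0.05 0 0 0 0 0 6.5;0.05 0 0 0 0 0 6.5;0.05 0 0 0 0 0 6.5;0.05 0 0 0 0 0 6.5;0.05 0 0 0 0 0 6.5;0.05 0 0 0 0 0 6.5;0.05 0 0 0 0 0 6.5"|head -2
python3 go.py .640 .066 .044 30
```

```text
clock: 8.92
position: [0.4495, -0.3012, 0.2405]
t 8.9 pos [ 0.4495 -0.3012  0.2405] rpy [ 1.800e+02 -1.000e-02  3.018e+01] F [-1.3  0.  -0.1] w 0.05 ff 0.0
rot z 0.18 then shift mm [ 348.6 -222.8  196.5] q [ 0.66  0.41 -0.24  1.82  0.12  0.92 -0.68]
```

```bash
python3 -m crank "0.05 .029 -.0186 0 0 0 0;0.05 .029 -.0186 0 0 0 0;0.05 .029 -.0186 0 0 0 0;0.05 .029 -.0186 0 0 0 0;0.05 .029 -.0186 0 0 0 0;0.05 .029 -.0186 0 0 0 0;0.05 .029 -.0186 0 0 0 0;0.05 .029 -.0186 0 0 0 0"|head -2
python3 -m crank "0.05 .029 -.0186 .01 0 0 0;0.05 .029 -.0186 .02 0 0 0;0.05 .029 -.0186 .02 0 0 0;0.05 .029 -.0186 .02 0 0 0;0.05 0 0 .02 0 0 0;0.05 0 0 .02 0 0 0;0.05 0 0 .01 0 0 0;0.05 0 0 0 0 0 0"|head -2
python3 go.py .640 .066 .044 30
python3 - <<'E'
from m import *
f=grab_frame("side");save("s2.png",f,(200,200,420,340),3.5)
E
```

```text
clock: 9.58
position: [0.5743, -0.0537, 0.2405]
clock: 10.25
position: [0.6349, 0.0673, 0.1183]
t 10.2 pos [0.6349 0.0673 0.1183] rpy [-179.93    0.18   30.5 ] F [0.3 0.3 0.3] w 0.0496 ff 0.0
rot z 0.5 then shift mm [ 3.8  3.7 74.3] q [-0.02  0.71 -0.27  1.65  0.24  0.82 -1.44]
```

View pics/s2.png

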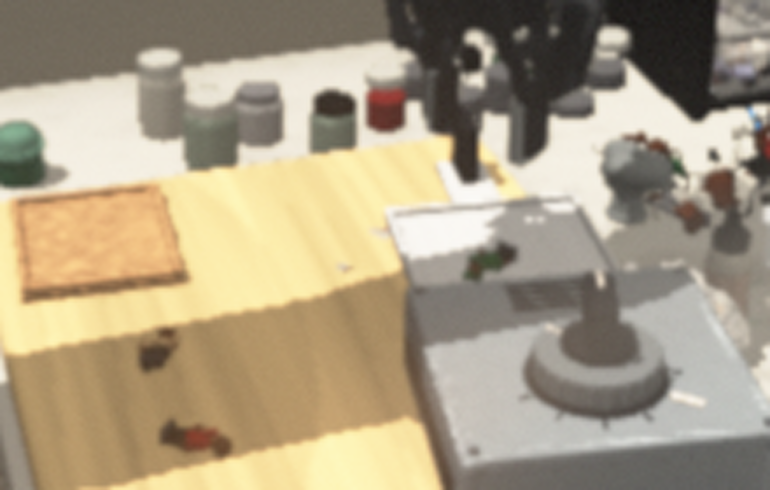

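The figure lies at crop (490,262) with the fingers above it. Next: cross-check the position from this view and descend.

```bash
python3 - <<'E'
from m import *
f=grab_frame("side");print(plane(f,[(340.3,274.9)],.030))
E
python3 -m crank "0.05 0.002 0.002 .01 0 0 0.5;0.05 .002 .002 .015 0 0 0;0.05 0 0 .015 0 0 0;0.05 0 0 .012 0 0 0;0.05 0 0 .008 0 0 0;0.05 0 0 .005 0 0 0;0.05 0 0 0 0 0 0;0.05 0 0 0 0 0 0"|head -2
python3 go.py .640 .066 .044 30
```

```text
[[0.63967216 0.05899929 0.03      ]]
clock: 11.02
position: [0.6416, 0.0661, 0.0554]
t 11.0 pos [0.6416 0.0661 0.0554] rpy [-180.   -0.   30.] F [-0.3 -0.5  0.4] w 0.0501 ff 0.0
rot z 0.0 then shift mm [-1.4 -0.7 11.4] q [-0.03  0.8  -0.25  1.66  0.27  0.72 -1.46]
```

```bash
python3 -m crank "0.05 -.003 .002 .004 0 0 0;0.05 0 0 .004 0 0 0;0.05 0 0 .003 0 0 0;0.05 0 0 .001 0 0 0;0.05 0 0 0 0 0 0;0 0 0 0 0 0 0;0 0 0 0 0 0 0;0 0 0 0 0 0 0" 30
python3 -m crank "0 0 0 0 0 0 0;0 0 0 0 0 0 0;0 0 0 0 0 0 0;0 0 0 -.01 0 0 0;0 0 0 -.02 0 0 0;0 0 0 -.02 0 0 0;0 0 0 -.02 0 0 0;0 0 0 -.01 0 0 0" 
python3 go.py .433 .171 .12 -4.5
```

```text
clock: 11.68
position: [0.64, 0.063, 0.0436]
tool_rot: [3.142, -0.0, 0.524]
force: [-1.3, 0.1, 3.8]
grip_width: 0.0196
finger_force: 29.2
clock: 12.35
position: [0.6407, 0.0629, 0.1262]
tool_rot: [3.141, -0.002, 0.524]
force: [0.4, -0.1, -0.6]
grip_width: 0.0199
finger_force: 29.5
t 12.3 pos [0.6407 0.0629 0.1262] rpy [ 1.7994e+02 -1.4000e-01  2.9990e+01] F [ 0.4 -0.1 -0.6] w 0.0199 ff 29.5
rot z 34.49 then shift mm [-215.6  -91.5    6.2] q [-0.01  0.7  -0.28  1.64  0.24  0.83 -1.43]
```

```bash
python3 -m crank "0 -.0105 -.01645 0 0 0 0;0 -.0105 -.01645 0 0 0 0;0 -.0105 -.01645 0 0 0 0;0 -.0105 -.01645 0 0 0 0;0 -.0105 -.01645 0 0 0 0;0 -.0105 -.01645 0 0 0 0;0 -.0105 -.01645 0 0 0 0;0 -.0105 -.01645 0 0 0 0" 
python3 -m crank "0 -.0105 -.01645 0 0 0 0;0 -.0105 -.01645 0 0 0 0;0 -.0105 -.01645 0 0 0 0;0 -.0105 -.01645 0 0 0 0;0 0 0 .015 0 0 0;0 0 0 .02 0 0 0;0 0 0 .015 0 0 0;0 0 0 0 0 0 0" 
python3 go.py .433 .171 .045 30
```

```text
clock: 13.02
position: [0.5004, 0.135, 0.1234]
tool_rot: [3.142, -0.0, 0.524]
force: [1.1, -0.2, 0.4]
grip_width: 0.02
finger_force: 29.5
clock: 13.68
position: [0.431, 0.1704, 0.0714]
tool_rot: [-3.141, 0.003, 0.524]
force: [-1.0, -1.0, -0.7]
grip_width: 0.02
finger_force: 29.5
t 13.7 pos [0.431  0.1704 0.0714] rpy [-1.7998e+02  1.7000e-01  3.0030e+01] F [-1.  -1.  -0.7] w 0.02 ff 29.5
rot z 0.03 then shift mm [ 2.1  0.5 26.4] q [-0.32  0.58 -0.24  2.13  0.3   0.46 -1.84]
```

```bash
python3 -m crank "0 0 0 .008 0 0 0;0 0 0 .008 0 0 0;0 0 0 .006 0 0 0;0 0 0 .004 0 0 0;0 0 0 0 0 0 0;0.04 0 0 0 0 0 0;0.05 0 0 0 0 0 0;0.05 0 0 0 0 0 0" 
python3 -m crank "0.05 0 0 -.015 0 0 0;.05 0 0 -.04 0 0 0;.05 0 0 -.04 0 0 0;.05 0 0 -.04 0 0 0;.05 0 0 -.03 0 0 0;.05 0 0 -.03 0 0 0;.05 0 0 0 0 0 0;.05 0 0 0 0 0 0" |head -2
python3 - <<'E'
from m import *
f,P=top();np.save("t3.npy",f,allow_pickle=True);save("t3.png",f,(235,175,460,355),3.5)
E
python3 figs.py t3.npy
```

```text
clock: 14.35
position: [0.4323, 0.1709, 0.0476]
tool_rot: [3.142, -0.001, 0.524]
force: [0.3, -0.9, -0.4]
grip_width: 0.0497
finger_force: 0.0
clock: 15.02
position: [0.4327, 0.1709, 0.244]
px [272. 200.] n 42 c [0.6644 0.183 ] pca 86 [ 1.8 10.6] rect [663.9 183. ] [ 8.1 33.9] 1 z 0.039
px [374. 252.] n 36 c [ 0.5635 -0.0215] pca 78 [ 1.8 13.6] rect [562.5 -25.7] [44.3  8.2] 72 z 0.046
px [400. 257.] n 25 c [ 0.5549 -0.0738] pca 81 [ 0.7 12. ] rect [554.8 -73.7] [39.9  2.3] 82 z 0.047
px [423. 261.] n 26 c [ 0.5478 -0.1184] pca 82 [ 0.7 12. ] rect [ 548.  -118.1] [41.7  2.6] 82 z 0.047
px [339. 310.] n 104 c [0.4474 0.0448] pca 58 [4.2 8.6] rect [447.5  46.8] [33.  18.2] 64 z 0.026
px [379. 313.] n 52 c [ 0.4434 -0.033 ] pca 177 [3.3 6.2] rect [445.3 -34.5] [14.4 23.4] 74 z 0.026
px [415. 320.] n 28 c [ 0.4323 -0.1026] pca 119 [3.1 3.5] rect [ 431.9 -102.7] [10.5 11.4] 31 z 0.026
```

View pics/t3.png

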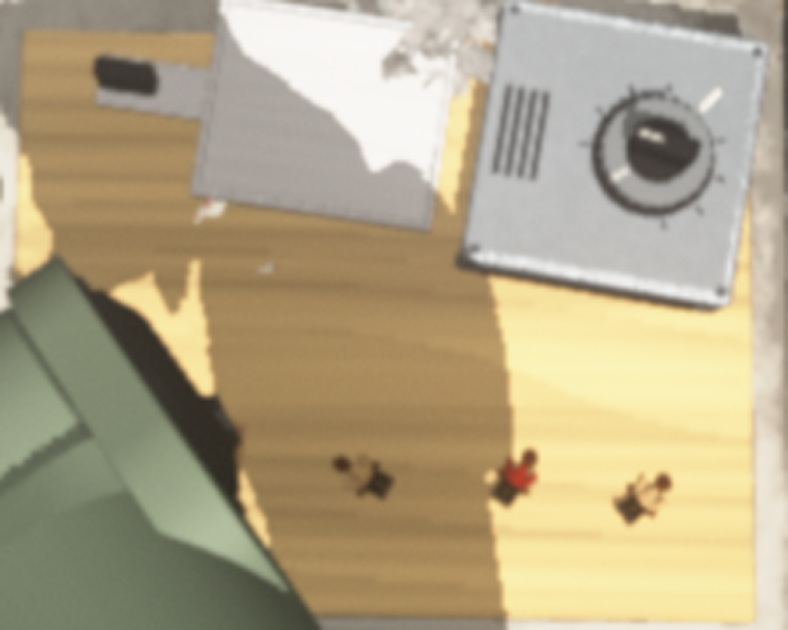

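The wet figures haven't moved; the dish is hidden by the arm. Next is figure A, with its axis at about 58°.

```bash
python3 -m crank "0.05 0 0 0 0 0 -4.7;0.05 0 0 0 0 0 -4.7;0.05 0 0 0 0 0 -4.7;0.05 0 0 0 0 0 -4.7;0.05 0 0 0 0 0 -4.7;0.05 0 0 0 0 0 -4.5;0.05 0 0 0 0 0 0;0.05 0 0 0 0 0 0"|head -2
python3 go.py .4475 .0455 .0385 58
```

```text
clock: 15.73
position: [0.4317, 0.1705, 0.2415]
t 15.7 pos [0.4317 0.1705 0.2415] rpy [-1.7993e+02  7.0000e-02  5.7860e+01] F [-0.1 -0.2  0.1] w 0.0503 ff 0.0
rot z -0.14 then shift mm [-97.7  79.7 203. ] q [-0.13  0.31 -0.46  2.    0.17  0.88 -1.24]
```

```bash
python3 -m crank "0.05 -.0195 .016 0 0 0 0;0.05 -.0195 .016 0 0 0 0;0.05 -.0195 .016 .02 0 0 0;0.05 -.0195 .016 .03 0 0 0;0.05 -.0195 .016 .03 0 0 0;0.05 0 0 .03 0 0 0;0.05 0 0 .02 0 0 0;0.05 0 0 .01 0 0 0"|head -2
python3 -m crank "0.05 0 0 .02 0 0 0;0.05 0 0 .015 0 0 0;0.05 0 0 .01 0 0 0;0.05 0 0 0 0 0 0;0.05 0 0 0 0 0 0;0.05 0 0 0 0 0 0;0.05 0 0 0 0 0 0;0.05 0 0 0 0 0 0"|head -2
python3 go.py .4475 .0455 .0385 58
```

```text
clock: 16.4
position: [0.4469, 0.0452, 0.0998]
clock: 17.07
position: [0.4487, 0.0457, 0.058]
t 17.1 pos [0.4487 0.0457 0.058 ] rpy [ 1.7994e+02 -5.0000e-02  5.7980e+01] F [1.1 1.4 0.2] w 0.0501 ff 0.0
rot z -0.02 then shift mm [-0.8 -0.9 19.5] q [-0.03  0.6  -0.26  2.17  0.37  0.41 -1.15]
```

```bash
python3 -m crank "0.05 -.001 -.001 .006 0 0 0;0.05 0 0 .006 0 0 0;0.05 0 0 .005 0 0 0;0.05 0 0 .002 0 0 0;0.05 0 0 0 0 0 0;0 0 0 0 0 0 0;0 0 0 0 0 0 0;0 0 0 0 0 0 0"
python3 -m crank "0 0 0 0 0 0 0;0 0 0 0 0 0 0;0 0 0 -.01 0 0 0;0 0 0 -.02 0 0 0;0 0 0 -.02 0 0 0;0 0 0 -.02 0 0 0;0 0 0 -.01 0 0 0;0 0 0 0 0 0 0" 
python3 go.py .6568 .1096 .0445 82.5
```

```text
clock: 17.73
position: [0.4469, 0.0454, 0.0385]
tool_rot: [3.142, -0.0, 1.012]
force: [-2.6, 0.5, 7.6]
grip_width: 0.0194
finger_force: 29.1
clock: 18.4
position: [0.4479, 0.0453, 0.1205]
tool_rot: [3.139, -0.002, 1.012]
force: [0.1, -0.4, 0.0]
grip_width: 0.0194
finger_force: 29.4
t 18.4 pos [0.4479 0.0453 0.1205] rpy [ 1.7984e+02 -1.2000e-01  5.7970e+01] F [ 0.1 -0.4  0. ] w 0.0194 ff 29.4
rot z -24.53 then shift mm [ 91.  198.7  76. ] q [ 0.04  0.48 -0.34  2.15  0.29  0.56 -1.08]
```

```bash
python3 -m crank "0 0 0 0 0 0 -6.1;0 0 0 0 0 0 -6.1;0 0 0 0 0 0 -6.1;0 0 0 0 0 0 -6.2;0 .0114 .0248 0 0 0 0;0 .0114 .0248 0 0 0 0;0 .0114 .0248 0 0 0 0;0 .0114 .0248 0 0 0 0" |tail -2
python3 -m crank "0 .0114 .0248 0 0 0 0;0 .0114 .0248 0 0 0 0;0 .0114 .0248 0 0 0 0;0 .0114 .0248 0 0 0 0;0 0 0 .02 0 0 0;0 0 0 .02 0 0 0;0 0 0 .01 0 0 0;0 0 0 0 0 0 0" |tail -2
python3 go.py .6568 .1096 .0445 82.5
```

```text
grip_width: 0.0192
finger_force: 29.4
grip_width: 0.0194
finger_force: 29.5
t 19.7 pos [0.6538 0.1096 0.0653] rpy [-1.7976e+02  9.0000e-02  8.2530e+01] F [-0.2 -1.2  0.5] w 0.0194 ff 29.5
rot z 0.03 then shift mm [ 0.4  3.  20.8] q [ 0.    0.83 -0.41  1.59  0.42  0.81 -0.71]
```

```bash
python3 -m crank "0 0 0 .007 0 0 0;0 0 0 .007 0 0 0;0 0 0 .005 0 0 0;0 0 0 .002 0 0 0;0 0 0 0 0 0 0;0 0 0 0 0 0 0;0 0 0 0 0 0 0;0 0 0 0 0 0 0" 
python3 go.py .6568 .1096 .0445 82.5
```

```text
clock: 20.4
position: [0.6557, 0.1099, 0.0477]
tool_rot: [3.141, -0.0, 1.44]
force: [0.4, -0.2, -0.2]
grip_width: 0.0194
finger_force: 29.5
t 20.4 pos [0.6557 0.1099 0.0477] rpy [ 1.7997e+02 -1.0000e-02  8.2500e+01] F [ 0.4 -0.2 -0.2] w 0.0194 ff 29.5
rot z 0.0 then shift mm [-0.2  1.2  3.2] q [-0.01  0.86 -0.4   1.6   0.43  0.78 -0.72]
```

```bash
python3 -m crank "0 0 0 .002 0 0 0;0 0 0 .0015 0 0 0;0 0 0 0 0 0 0;0.035 0 0 0 0 0 0;0.045 0 0 0 0 0 0;0.045 0 0 0 0 0 0;0.045 0 0 -.015 0 0 0;0.045 0 0 -.03 0 0 0" |tail -2
python3 -m crank "0.045 0 0 -.03 0 0 0;0.05 0 0 -.03 0 0 0;0.05 0 0 0 0 0 -7;0.05 0 0 0 0 0 -7;0.05 0 0 0 0 0 -7;0.05 0 0 0 0 0 -7;0.05 0 0 0 0 0 -7;0.05 0 0 0 0 0 -7" |tail -2
python3 -m crank "0.05 0 0 0 0 0 -7;0.05 0 0 0 0 0 -7;0.05 0 0 0 0 0 -4.5;0.05 0 0 0 0 0 0;0.05 0 0 0 0 0 0;0.05 0 0 0 0 0 0;0.05 0 0 0 0 0 0;0.05 0 0 0 0 0 0" |tail -2
python3 go.py .4463 -.0385 .0385 143
```

```text
grip_width: 0.045
finger_force: 0.0
grip_width: 0.0501
finger_force: 0.0
grip_width: 0.0501
finger_force: 0.0
t 22.4 pos [0.6555 0.11   0.149 ] rpy [-1.8000e+02  1.0000e-02  1.4293e+02] F [ 0.3 -0.6 -0.2] w 0.0501 ff 0.0
rot z -0.07 then shift mm [  77.7 -244.5  110.5] q [ 0.17  0.78 -0.7   1.55  0.56  1.02  0.24]
```

```bash
python3 -m crank "0.05 .0097 -.0306 0 0 0 0;0.05 .0097 -.0306 0 0 0 0;0.05 .0097 -.0306 0 0 0 0;0.05 .0097 -.0306 0 0 0 0;0.05 .0097 -.0306 0 0 0 0;0.05 .0097 -.0306 0 0 0 0;0.05 .0097 -.0306 0 0 0 0;0.05 .0097 -.0306 0 0 0 0" |tail -2
python3 -m crank "0.05 0 0 .02 0 0 0;0.05 0 0 .02 0 0 0;0.05 0 0 .02 0 0 0;0.05 0 0 .02 0 0 0;0.05 0 0 .01 0 0 0;0.05 0 0 0 0 0 0;0.05 0 0 0 0 0 0;0.05 0 0 0 0 0 0" |tail -2
python3 go.py .4463 -.0385 .0385 143
python3 - <<'E'
from m import *
f=grab_frame("side");save("s3.png",f,(190,200,420,370),3.4)
E
```

```text
grip_width: 0.0498
finger_force: 0.0
grip_width: 0.0503
finger_force: 0.0
t 23.7 pos [ 0.4467 -0.0388  0.0597] rpy [1.7997e+02 5.0000e-02 1.4300e+02] F [-0.3 -0.   0.5] w 0.0503 ff 0.0
rot z 0.0 then shift mm [ 0.5 -0.  21.2] q [ 0.42  0.65 -0.6   2.16  0.73  0.54  0.18]
```

View pics/s3.png

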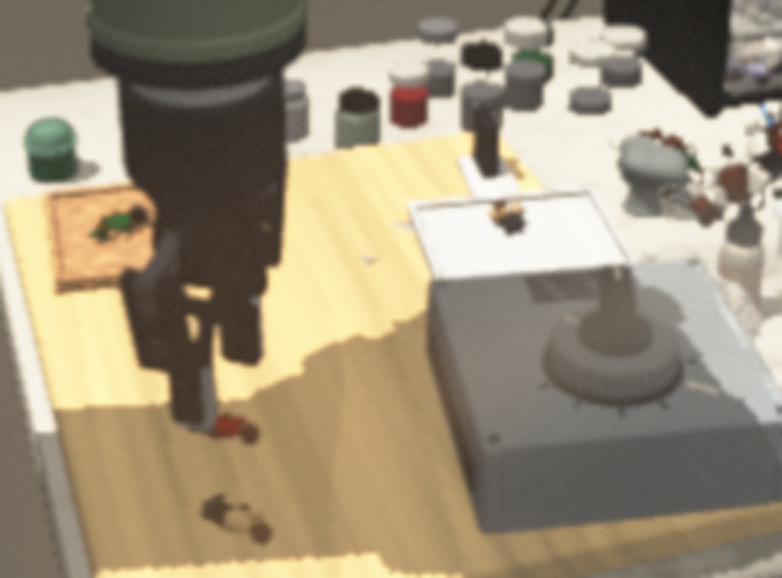

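The dry figure is in the dish (120,222), A is on the tray (507,215), and the fingers straddle B (235,428). Next I grip B.

```bash
python3 -m crank "0.05 0 0 .007 0 0 0;0.05 0 0 .007 0 0 0;0.05 0 0 .005 0 0 0;0.05 0 0 .002 0 0 0;0.05 0 0 0 0 0 0;0 0 0 0 0 0 0;0 0 0 0 0 0 0;0 0 0 0 0 0 0"
python3 -m crank "0 0 0 0 0 0 0;0 0 0 0 0 0 0;0 0 0 -.01 0 0 0;0 0 0 -.02 0 0 0;0 0 0 -.02 0 0 0;0 0 0 -.02 0 0 0;0 0 0 -.01 0 0 0;0 0 0 0 0 0 0" 
python3 go.py .6516 .070 .0445 82.5
```

```text
clock: 24.45
position: [0.4464, -0.0388, 0.038]
tool_rot: [3.141, 0.0, 2.496]
force: [-2.1, 1.8, 6.1]
grip_width: 0.0194
finger_force: 29.1
clock: 25.12
position: [0.447, -0.0392, 0.1194]
tool_rot: [3.14, 0.003, 2.495]
force: [0.9, -0.4, -0.6]
grip_width: 0.0195
finger_force: 29.4
t 25.1 pos [ 0.447  -0.0392  0.1194] rpy [1.7993e+02 1.5000e-01 1.4296e+02] F [ 0.9 -0.4 -0.6] w 0.0195 ff 29.4
rot z 60.46 then shift mm [135.  188.6  74.9] q [ 0.51  0.55 -0.72  2.14  0.59  0.66  0.31]
```

```bash
python3 -m crank "0 0 0 0 0 0 6.7;0 0 0 0 0 0 6.7;0 0 0 0 0 0 6.7;0 0 0 0 0 0 6.7;0 0 0 0 0 0 6.7;0 0 0 0 0 0 6.7;0 0 0 0 0 0 6.7;0 0 0 0 0 0 6.7" |tail -2
python3 -m crank "0 0 0 0 0 0 6.8;0 0.0193 .0269 0 0 0 0;0 .0193 .0269 0 0 0 0;0 .0193 .0269 0 0 0 0;0 .0193 .0269 0 0 0 0;0 .0193 .0269 0 0 0 0;0 .0193 .0269 0 0 0 0;0 .0193 .0269 0 0 0 0" |tail -2
python3 -m crank "0 0 0 .02 0 0 0;0 0 0 .02 0 0 0;0 0 0 .015 0 0 0;0 0 0 .01 0 0 0;0 0 0 .005 0 0 0;0 0 0 0 0 0 0;0 0 0 0 0 0 0;0 0 0 0 0 0 0" |tail -2
python3 go.py .6516 .070 .0445 82.5
```

```text
grip_width: 0.0193
finger_force: 29.4
grip_width: 0.0196
finger_force: 29.4
grip_width: 0.0194
finger_force: 29.5
t 27.1 pos [0.6508 0.0708 0.0488] rpy [ 1.7993e+02 -1.0000e-02  8.2590e+01] F [0.6 0.7 1. ] w 0.0194 ff 29.5
rot z 0.09 then shift mm [-0.7  0.9  4.3] q [ 0.05  0.84 -0.39  1.63  0.42  0.76 -0.66]
```

```bash
python3 -m crank "0 0 0 .002 0 0 0;0 0 0 .002 0 0 0;0 0 0 0 0 0 0;0.035 0 0 0 0 0 0;0.045 0 0 0 0 0 0;0.045 0 0 0 0 0 0;0.045 0 0 -.015 0 0 0;0.045 0 0 -.03 0 0 0" |tail -2
python3 -m crank "0.045 0 0 -.03 0 0 0;0.05 0 0 -.03 0 0 0;0.05 0 0 0 0 0 -6.5;0.05 0 0 0 0 0 -6.5;0.05 0 0 0 0 0 -6.5;0.05 0 0 0 0 0 -6.5;0.05 0 0 0 0 0 -6.5;0.05 0 0 0 0 0 -6.5" |tail -2
python3 -m crank "0.05 0 0 0 0 0 -6.5;0.05 0 0 0 0 0 0;0.05 0 0 0 0 0 0;0.05 0 0 0 0 0 0;0.05 0 0 0 0 0 0;0.05 0 0 0 0 0 0;0.05 0 0 0 0 0 0;0.05 0 0 0 0 0 0" |tail -2
python3 go.py .4363 -.1110 .0385 128
```

```text
grip_width: 0.0446
finger_force: 0.0
grip_width: 0.0501
finger_force: 0.0
grip_width: 0.0502
finger_force: 0.0
t 29.1 pos [0.6503 0.0709 0.1489] rpy [-1.8000e+02  1.0000e-02  1.2807e+02] F [-1.1 -0.  -0.4] w 0.0502 ff 0.0
rot z 0.07 then shift mm [ -11.6 -280.6  110.4] q [ 0.2   0.75 -0.63  1.58  0.51  0.98  0.07]
```

```bash
python3 -m crank "0.05 -.0015 -.0351 0 0 0 0;0.05 -.0015 -.0351 0 0 0 0;0.05 -.0015 -.0351 0 0 0 0;0.05 -.0014 -.0351 0 0 0 0;0.05 -.0014 -.0351 0 0 0 0;0.05 -.0014 -.0351 0 0 0 0;0.05 -.0014 -.035 0 0 0 0;0.05 -.0014 -.035 0 0 0 0" |tail -2
python3 -m crank "0.05 0 0 .02 0 0 0;0.05 0 0 .02 0 0 0;0.05 0 0 .02 0 0 0;0.05 0 0 .02 0 0 0;0.05 0 0 .01 0 0 0;0.05 0 0 0 0 0 0;0.05 0 0 0 0 0 0;0.05 0 0 0 0 0 0" |tail -2
python3 go.py .4363 -.1110 .0385 128
python3 - <<'E'
from m import *
f=grab_frame("side");save("s4.png",f,(190,200,420,370),3.4)
E
```

```text
grip_width: 0.0498
finger_force: 0.0
grip_width: 0.0499
finger_force: 0.0
t 30.4 pos [ 0.4371 -0.1113  0.0596] rpy [1.7996e+02 4.0000e-02 1.2811e+02] F [ 0.6 -0.1 -0.6] w 0.0499 ff 0.0
rot z 0.11 then shift mm [ 0.7 -0.4 21.1] q [ 0.53  0.64 -0.53  2.16  0.67  0.51  0.15]
```

View pics/s4.png

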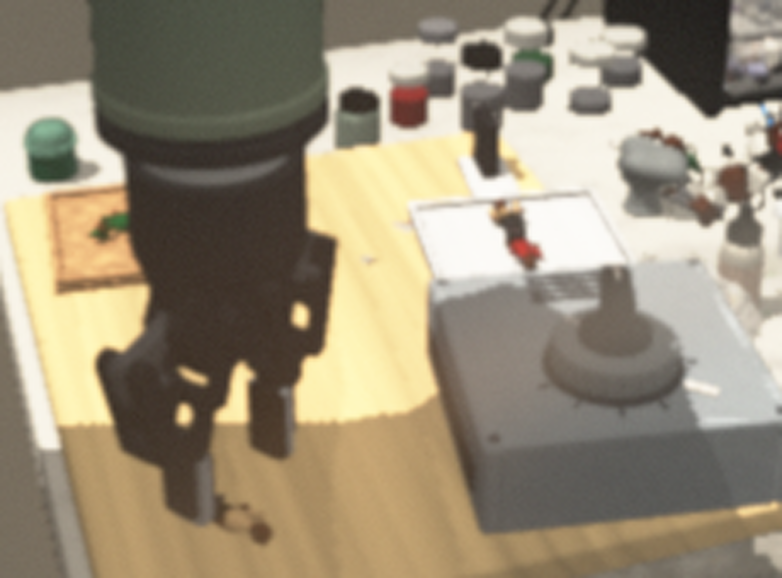

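B (520,243) lies on the tray next to A, and C (240,520) sits between the fingers. Next I grip C.

```bash
python3 -m crank "0.05 0 0 .007 0 0 0;0.05 0 0 .007 0 0 0;0.05 0 0 .005 0 0 0;0.05 0 0 .002 0 0 0;0.05 0 0 0 0 0 0;0 0 0 0 0 0 0;0 0 0 0 0 0 0;0 0 0 0 0 0 0"
python3 -m crank "0 0 0 0 0 0 0;0 0 0 0 0 0 0;0 0 0 -.01 0 0 0;0 0 0 -.02 0 0 0;0 0 0 -.02 0 0 0;0 0 0 -.02 0 0 0;0 0 0 -.01 0 0 0;0 0 0 0 0 0 0" 
python3 -m crank "0 0 0 0 0 0 6.5;0 0 0 0 0 0 6.5;0 0 0 0 0 0 6.5;0 0 0 0 0 0 6.5;0 0 0 0 0 0 6.5;0 0 0 0 0 0 6.5;0 0 0 0 0 0 6.5;0 0 0 0 0 0 0" |tail -2
python3 go.py .6464 .0304 .0445 82.5
```

```text
clock: 31.17
position: [0.4367, -0.1113, 0.038]
tool_rot: [3.141, 0.0, 2.236]
force: [-2.4, 1.3, 6.2]
grip_width: 0.0195
finger_force: 29.1
clock: 31.83
position: [0.4375, -0.1118, 0.1199]
tool_rot: [3.14, 0.003, 2.235]
force: [0.5, -0.4, 0.6]
grip_width: 0.0196
finger_force: 29.4
grip_width: 0.0195
finger_force: 29.4
t 32.5 pos [ 0.4364 -0.1113  0.1173] rpy [-1.7996e+02  2.0000e-02  8.2290e+01] F [-0.1  0.5 -0.6] w 0.0195 ff 29.4
rot z -0.21 then shift mm [167.9 189.7  72.8] q [ 0.46  0.5  -0.44  2.14  0.38  0.58 -0.38]
```

```bash
python3 -m crank "0 .021 .0237 0 0 0 0;0 .021 .0237 0 0 0 0;0 .021 .0237 0 0 0 0;0 .021 .0237 0 0 0 0;0 .021 .0237 0 0 0 0;0 .021 .0237 0 0 0 0;0 .021 .0237 0 0 0 0;0 .021 .0237 0 0 0 0" |tail -2
python3 -m crank "0 0 0 .02 0 0 0;0 0 0 .02 0 0 0;0 0 0 .015 0 0 0;0 0 0 .01 0 0 0;0 0 0 .003 0 0 0;0 0 0 0 0 0 0;0 0 0 0 0 0 0;0 0 0 0 0 0 0" |tail -2
python3 go.py .6464 .0304 .0445 82.5
```

```text
grip_width: 0.0195
finger_force: 29.4
grip_width: 0.0194
finger_force: 29.5
t 33.8 pos [0.6468 0.0308 0.0508] rpy [ 1.7992e+02 -1.0000e-02  8.2610e+01] F [ 0.6 -0.  -0.2] w 0.0194 ff 29.5
rot z 0.11 then shift mm [-0.4 -0.3  6.3] q [ 0.11  0.83 -0.38  1.65  0.42  0.75 -0.6 ]
```

```bash
python3 -m crank "0 0 0 .003 0 0 0;0 0 0 .002 0 0 0;0 0 0 .001 0 0 0;0 0 0 0 0 0 0;0.035 0 0 0 0 0 0;0.045 0 0 0 0 0 0;0.045 0 0 -.015 0 0 0;0.045 0 0 -.03 0 0 0" |tail -2
python3 -m crank "0.045 0 0 -.04 0 0 0;0.05 0 0 -.04 0 0 0;0.05 0 0 -.04 0 0 0;0.05 0 0 -.03 0 0 0;0.05 -.0294 -.0126 0 0 0 0;0.05 -.0294 -.0126 0 0 0 0;0.05 -.0294 -.0126 0 0 0 0;0.05 -.0294 -.0126 0 0 0 0" |tail -2
python3 -m crank "0.05 -.0294 -.0126 0 0 0 0;0.05 -.0294 -.0126 0 0 0 0;0.05 -.0294 -.0126 0 0 0 0;0.05 -.0294 -.0126 0 0 0 0;0.05 -.0294 -.0126 0 0 0 0;0.05 -.0294 -.0126 0 0 0 0;0.05 -.0294 -.0126 0 0 0 0;0.05 -.0294 -.0126 0 0 0 0" |tail -2
python3 - <<'E'
from m import *
f,P=top();np.save("t4.npy",f,allow_pickle=True);save("t4.png",f,(235,175,460,355),3.5)
z=P[...,2];u=np.arange(640)[None];v=np.arange(480)[:,None]
comps((z>.05)&(z<.068)&(u<300)&(v<230)&(v>180)&(u>240),P,10)
print("knob");comps((z>.108)&(u>390)&(u<455)&(v>180)&(v<260),P,10)
E
python3 go.py - - - -
```

```text
grip_width: 0.0448
finger_force: 0.0
grip_width: 0.0504
finger_force: 0.0
grip_width: 0.05
finger_force: 0.0
px [270.3 195.3] n 118 mean [0.6664 0.1828 0.0606] zmax 0.066 rect [667. 183.] [33.7 12.8] 82.6
knob
px [424.8 215.7] n 151 mean [ 0.6226 -0.1078  0.1145] zmax 0.12 rect [ 622.8 -108.3] [35.1 15.1] 75.8
t 35.9 pos [ 0.4463 -0.3066  0.2398] rpy [-179.95    0.18   82.26] F [-4.5 -8.5  0.1] w 0.0503 ff 0.0
rot z -0.0 then shift mm [0. 0. 0.] q [ 0.82  0.43 -0.43  1.82  0.22  0.94  0.15]
```

View pics/t4.png

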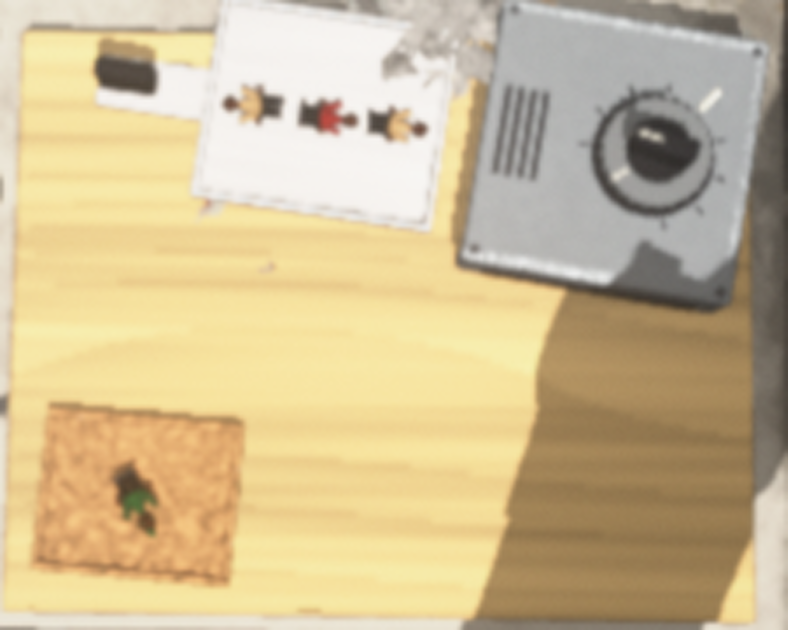

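All three wet figures lie in a row on the tray, from (250,103) to (400,124), and the dry one lies in the dish (135,495). Next I return to the handle.

```bash
python3 -m crank "0.05 0 0 0 0 0 0;0.05 0 0 0 0 0 0;0.05 0 0 0 0 0 0;0.05 0 0 0 0 0 0;0.05 0 0 0 0 0 0;0.05 0 0 0 0 0 0;0.05 0 0 0 0 0 0;0.05 0 0 0 0 0 0"|tail -1
python3 go.py .667 .183 .05 82.5
```

```text
finger_force: 0.0
t 36.5 pos [ 0.4511 -0.2993  0.2388] rpy [-1.800e+02 -1.000e-02  8.263e+01] F [ 0.7  0.4 -0. ] w 0.0501 ff 0.0
rot z 0.13 then shift mm [506.4 151.1 188.8] q [ 0.81  0.43 -0.44  1.82  0.22  0.94  0.14]
```

```bash
python3 -m crank "0.05 .0317 .0094 0 0 0 0;0.05 .0317 .0094 0 0 0 0;0.05 .0317 .0094 0 0 0 0;0.05 .0317 .0094 0 0 0 0;0.05 .0317 .0094 0 0 0 0;0.05 .0317 .0094 0 0 0 0;0.05 .0317 .0094 0 0 0 0;0.05 .0317 .0094 0 0 0 0"|tail -1
python3 -m crank "0.05 .0317 .0094 0 0 0 0;0.05 .0317 .0094 0 0 0 0;0.05 .0317 .0094 0 0 0 0;0.05 .0317 .0094 0 0 0 0;0.05 .0317 .0094 0 0 0 0;0.05 .0317 .0095 0 0 0 0;0.05 .0316 .0095 0 0 0 0;0.05 .0316 .0095 0 0 0 0"|tail -1
python3 -m crank "0.05 0 0 .02 0 0 0;0.05 0 0 .03 0 0 0;0.05 0 0 .03 0 0 0;0.05 0 0 .03 0 0 0;0.05 0 0 .02 0 0 0;0.05 0 0 .01 0 0 0;0.05 0 0 0 0 0 0;0.05 0 0 0 0 0 0"|tail -1
python3 go.py .667 .183 .051 82.5
```

```text
finger_force: 0.0
finger_force: 0.0
finger_force: 0.0
t 38.5 pos [0.6658 0.184  0.0994] rpy [ 1.7999e+02 -1.0000e-02  8.2600e+01] F [ 0.5 -0.4  0.9] w 0.0498 ff 0.0
rot z 0.1 then shift mm [-0.9  1.3 48.4] q [-0.09  0.83 -0.43  1.5   0.4   0.9  -0.78]
```

```bash
python3 -m crank "0.05 -.001 .001 .01 0 0 0;0.05 0 0 .012 0 0 0;0.05 0 0 .01 0 0 0;0.05 0 0 .008 0 0 0;0.05 0 0 .006 0 0 0;0.05 0 0 .002 0 0 0;0.05 0 0 0 0 0 0;0.05 0 0 0 0 0 0"|tail -1
python3 -m crank "0 0 0 0 0 0 0;0 0 0 0 0 0 0;0 0 0 0 0 0 0;0 0 0 0 0 0 0;0 0 0 0 0 0 0;0 0 0 0 0 0 0;0 0 0 0 0 0 0;0 0 0 0 0 0 0" 40
python3 go.py .644 .0256 .0505 82.5
```

```text
finger_force: 0.0
clock: 39.88
position: [0.6668, 0.1828, 0.0513]
tool_rot: [3.141, -0.0, 1.442]
force: [1.1, -0.5, 5.7]
grip_width: 0.0114
finger_force: 40.0
t 39.9 pos [0.6668 0.1828 0.0513] rpy [ 1.7995e+02 -2.0000e-02  8.2600e+01] F [ 1.1 -0.5  5.7] w 0.0114 ff 40.0
rot z 0.1 then shift mm [-158.8   -2.1    0.8] q [-0.11  0.89 -0.41  1.51  0.43  0.83 -0.8 ]
```

```bash
python3 -m crank "0 -.003 -.0001 0 0 0 0.1;0 -.005 -.0001 0 0 0 0.1;0 -.006 -.0001 0 0 0 .1;0 -.006 -.0001 0 0 0 .1;0 -.006 -.0001 0 0 0 .1;0 -.006 -.0001 0 0 0 .1;0 -.006 -.0001 0 0 0 .1;0 -.006 -.0001 0 0 0 .1"
python3 -m crank "0 -.006 -.0001 0 0 0 0.1;0 -.006 -.0001 0 0 0 0.1;0 -.006 -.0001 0 0 0 .1;0 -.006 -.0001 0 0 0 .1;0 -.006 -.0001 0 0 0 .1;0 -.006 0 0 0 0 0;0 -.005 0 0 0 0 0;0 -.004 0 0 0 0 0"
python3 go.py .644 .0256 .0505 81.3
```

```text
clock: 40.55
position: [0.66, 0.14, 0.0513]
tool_rot: [3.141, -0.002, 1.428]
force: [1.2, 6.2, 5.5]
grip_width: 0.0114
finger_force: 39.9
clock: 41.22
position: [0.6528, 0.0953, 0.0513]
tool_rot: [3.141, -0.002, 1.419]
force: [0.8, 5.8, 5.0]
grip_width: 0.0114
finger_force: 39.9
t 41.2 pos [0.6528 0.0953 0.0513] rpy [ 1.7995e+02 -9.0000e-02  8.1310e+01] F [0.8 5.8 5. ] w 0.0114 ff 39.9
rot z 0.01 then shift mm [-70.3   1.8   0.8] q [ 0.02  0.85 -0.41  1.61  0.44  0.78 -0.73]
```

```bash
python3 -m crank "0 -.004 .0002 0 0 0 0;0 -.006 .0002 0 0 0 0;0 -.006 .0002 0 0 0 0;0 -.006 .0002 0 0 0 0;0 -.006 .0002 0 0 0 0;0 -.006 .0002 0 0 0 0;0 -.006 .0002 0 0 0 0;0 -.006 .0002 0 0 0 0"
python3 -m crank "0 -.005 0 0 0 0 0;0 -.004 0 0 0 0 0;0 -.003 0 0 0 0 0;0 -.002 0 0 0 0 0;0 -.001 0 0 0 0 0;0 0 0 0 0 0 0;0 0 0 0 0 0 0;0 0 0 0 0 0 0"
python3 go.py .644 .0256 .0505 81.3
```

```text
clock: 41.88
position: [0.6475, 0.0499, 0.0513]
tool_rot: [3.141, -0.002, 1.42]
force: [0.9, 5.2, 5.4]
grip_width: 0.0115
finger_force: 40.0
clock: 42.55
position: [0.6453, 0.0348, 0.0513]
tool_rot: [3.141, -0.001, 1.419]
force: [0.2, 4.5, 5.5]
grip_width: 0.0112
finger_force: 40.1
t 42.5 pos [0.6453 0.0348 0.0513] rpy [ 1.7995e+02 -6.0000e-02  8.1310e+01] F [0.2 4.5 5.5] w 0.0112 ff 40.1
rot z 0.01 then shift mm [-9.3  0.2  0.8] q [ 0.12  0.83 -0.41  1.65  0.44  0.75 -0.65]
```

```bash
python3 -m crank "0 -.0015 0 0 0 0 0;0 -.0015 0 0 0 0 0;0 -.0015 0 0 0 0 0;0 -.0015 0 0 0 0 0;0 -.001 0 0 0 0 0;0 0 0 0 0 0 0;0 0 0 0 0 0 0;0 0 0 0 0 0 0"|sed -n '2p;4p'
python3 -m crank "0 -.001 0 0 0 0 0;0 0 0 0 0 0 0;0 -.001 0 0 0 0 0;0 0 0 0 0 0 0;0 -.001 0 0 0 0 0;0 0 0 0 0 0 0;0 0 0 0 0 0 0;0 0 0 0 0 0 0"|sed -n '2p;4p'
python3 go.py .644 .0256 .0505 81.3
```

```text
position: [0.6442, 0.0281, 0.0513]
force: [0.4, 4.4, 6.9]
position: [0.6437, 0.0253, 0.0513]
force: [0.2, 4.3, 5.8]
t 43.9 pos [0.6437 0.0253 0.0513] rpy [ 1.7995e+02 -8.0000e-02  8.1330e+01] F [0.2 4.3 5.8] w 0.0118 ff 40.0
rot z 0.03 then shift mm [0.3 0.2 0.8] q [ 0.14  0.83 -0.41  1.66  0.45  0.75 -0.64]
```

Not in contact yet (still friction only), so I keep creeping until the force rises.

```bash
for i in 1 2 3; do :; done
python3 -m crank "0 -.001 0 0 0 0 0;0 0 0 0 0 0 0;0 -.0005 0 0 0 0 0;0 0 0 0 0 0 0;0 0 0 0 0 0 0;0 0 0 0 0 0 0;0 0 0 0 0 0 0;0 0 0 0 0 0 0"|sed -n '2p;4p'
python3 -m crank "0 -.001 0 0 0 0 0;0 0 0 0 0 0 0;0 -.0005 0 0 0 0 0;0 0 0 0 0 0 0;0 0 0 0 0 0 0;0 0 0 0 0 0 0;0 0 0 0 0 0 0;0 0 0 0 0 0 0"|sed -n '2p;4p'
python3 go.py .644 .0256 .0505 81.3
```

```text
position: [0.6438, 0.025, 0.0513]
force: [3.1, 10.2, 2.9]
position: [0.6441, 0.0248, 0.0515]
force: [6.1, 15.2, 3.3]
t 45.2 pos [0.6441 0.0248 0.0515] rpy [179.87  -0.27  81.4 ] F [ 6.1 15.2  3.3] w 0.0115 ff 39.4
rot z 0.1 then shift mm [ 0.8 -0.2  1. ] q [ 0.14  0.83 -0.41  1.66  0.44  0.75 -0.63]
```

```bash
python3 -m crank "0 -.001 0 0 0 0 0;0 0 0 0 0 0 0;0 -.001 0 0 0 0 0;0 0 0 0 0 0 0;0 0 0 0 0 0 0;0 0 0 0 0 0 0;0 0 0 0 0 0 0;0 0 0 0 0 0 0"|sed -n '2p;4p'
python3 go.py .644 .0256 .0505 81.3; python3 -c "
from h import *
print(telemetry.observe()['moment'])"
```

```text
position: [0.6444, 0.0244, 0.0519]
force: [9.0, 22.8, 4.2]
t 45.9 pos [0.6444 0.0244 0.0519] rpy [179.8   -0.4   81.46] F [ 9.  22.8  4.2] w 0.0114 ff 39.5
rot z 0.16 then shift mm [ 1.1 -0.5  1.4] q [ 0.14  0.83 -0.42  1.66  0.44  0.75 -0.63]
[ 4.45095514 -1.61718654 -0.26668362]
```

```bash
python3 -m crank "0 0 0 0 0 0 .5;0 0 0 0 0 0 .5;0 0 0 0 0 0 0;0 0 0 0 0 0 0;0 0 0 0 0 0 0;0 0 0 0 0 0 0;0 0 0 0 0 0 0;0 0 0 0 0 0 0"|sed -n '2,4p'
python3 -m crank "0 0 0 0 0 0 -.7;0 0 0 0 0 0 -.7;0 0 0 0 0 0 -.6;0 0 0 0 0 0 0;0 0 0 0 0 0 0;0 0 0 0 0 0 0;0 0 0 0 0 0 0;0 0 0 0 0 0 0"|sed -n '2,4p'
```

```text
position: [0.6449, 0.0242, 0.0521]
tool_rot: [3.137, -0.007, 1.405]
force: [11.5, 21.3, 2.1]
position: [0.644, 0.0246, 0.0518]
tool_rot: [3.139, -0.007, 1.439]
force: [6.0, 23.8, 3.0]
```

```bash
python3 -m crank "0 0 0 0 0 0 .8;0 0 0 0 0 0 .8;0 0 0 0 0 0 0;0 0 0 0 0 0 0;0 0 0 0 0 0 0;0 0 0 0 0 0 0;0 0 0 0 0 0 0;0 0 0 0 0 0 0"|sed -n '2,4p'
python3 -m crank "0.05 0 0 0 0 0 0;0.05 0 0 0 0 0 0;0.05 0 0 0 0 0 0;0.05 0 0 0 0 0 0;0.05 0 0 -.02 0 0 0;0.05 0 0 -.03 0 0 0;0.05 0 0 -.04 0 0 0;0.05 0 0 -.04 0 0 0"|sed -n '2,4p'
python3 -m crank "0.05 0 0 -.04 0 0 0;0.05 -.025 -.018 0 0 0 0;0.05 -.025 -.018 0 0 0 0;0.05 -.025 -.018 0 0 0 0;0.05 -.025 -.018 0 0 0 0;0.05 -.025 -.018 0 0 0 0;0.05 -.025 -.018 0 0 0 0;0.05 -.025 -.018 0 0 0 0"|sed -n '2,2p'
python3 -m crank "0.05 -.025 -.018 0 0 0 0;0.05 -.025 -.018 0 0 0 0;0.05 -.025 -.018 0 0 0 0;0.05 -.025 0 0 0 0 0;0.05 -.025 0 0 0 0 0;0.05 0 0 0 0 0 0;0.05 0 0 0 0 0 0;0.05 0 0 0 0 0 0"|sed -n '2,2p'
python3 - <<'E'
from m import *
f,P=top();np.save("t5.npy",f,allow_pickle=True);save("t5.png",f,(325,170,460,270),5.5)
z=P[...,2];u=np.arange(640)[None];v=np.arange(480)[:,None]
print("handle");comps((z>.05)&(z<.068)&(u<360)&(v<230)&(v>180)&(u>240),P,10)
print("knob");comps((z>.108)&(u>390)&(u<455)&(v>180)&(v<260),P,10)
print("roof");comps((z>.06)&(z<.074)&(u>355)&(u<460)&(v>170)&(v<265),P,500)
E
python3 go.py - - - -
```

```text
position: [0.6447, 0.0242, 0.052]
tool_rot: [3.137, -0.007, 1.412]
force: [10.4, 21.9, 3.3]
position: [0.6419, 0.019, 0.1817]
tool_rot: [-3.14, 0.0, 1.408]
force: [0.9, -0.1, 0.4]
position: [0.4886, -0.1341, 0.2208]
position: [0.4165, -0.2472, 0.2207]
handle
px [351. 209.] n 114 mean [0.6424 0.026  0.0606] zmax 0.066 rect [643.2  25.8] [32.4 12.1] 82.1
knob
px [424.8 215.6] n 150 mean [ 0.6227 -0.1078  0.1144] zmax 0.12 rect [ 623.3 -108.4] [35.3 15. ] 70.2
roof
px [408.8 218.5] n 5134 mean [ 0.625  -0.0851  0.0676] zmax 0.074 rect [626.2 -89.1] [150.  150.8] 80.9
t 49.9 pos [ 0.4167 -0.2468  0.2208] rpy [-1.7999e+02 -2.0000e-02  8.0740e+01] F [-0.6  1.  -0.2] w 0.0497 ff 0.0
rot z -0.0 then shift mm [0. 0. 0.] q [ 0.8   0.37 -0.49  1.97  0.23  0.85  0.03]
```

View pics/t5.png

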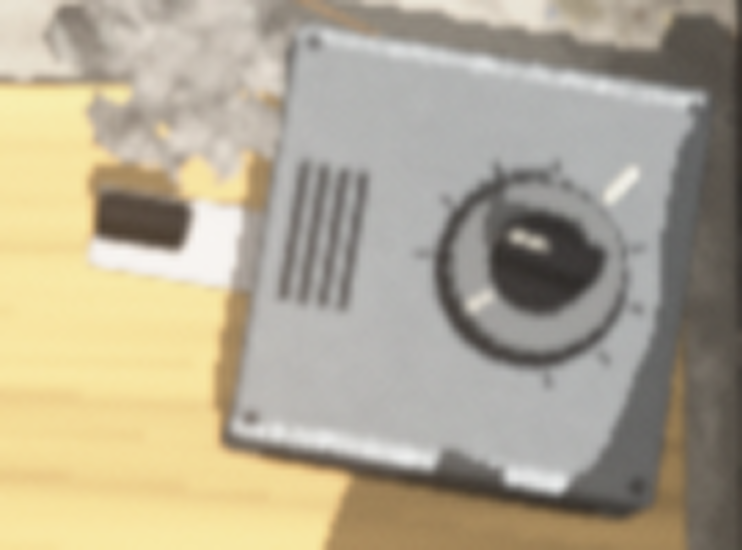

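The tray is home: the handle is at (0.643, 0.026), as expected. The knob pointer (530,240) points toward the mouth, the heat mark is at (480,302), and the long mark is at (620,185). Next I measure the angles.

```bash
cat > knob.py <<'E'
from m import *
C=np.array([.6231,-.1088]);u=np.arange(640)[None];v=np.arange(480)[:,None]
ang=lambda p:np.degrees(np.arctan2(p[1],p[0])).round(1)
for k in range(3):
    f,P=top();z=P[...,2];g=f["pixels"].astype(int)
    q=P[(z>.104)&(z<.125)&(u>400)&(u<450)&(v>190)&(v<245)][:,:2]
    # project bar top through plane
    vv,uu=np.nonzero((z>.104)&(z<.125)&(u>400)&(u<450)&(v>190)&(v<245));q=plane(f,np.c_[uu,vv],.1155)[:,:2]
    w,V=np.linalg.eigh(np.cov(q.T));
    wh=(g.min(2)>165)
    vv,uu=np.nonzero(wh&(u>410)&(u<436)&(v>200)&(v<232));
    a=plane(f,np.c_[uu,vv],.1155)[:,:2] if len(uu) else np.zeros((0,2));b=plane(f,np.c_[uu,vv],.0835)[:,:2] if len(uu) else a
    k1=[x for x in a if np.hypot(*(x-C))<.020]
    k2=[x for x in b if .024<np.hypot(*(x-C))<.032]
    vv,uu=np.nonzero(wh&(u>395)&(u<450)&(v>185)&(v<250));r=plane(f,np.c_[uu,vv],.068)[:,:2]
    k3=[x for x in r if .033<np.hypot(*(x-C))<.055]
    print("bar",len(q),q.mean(0).round(4),ang(V[:,1]),"ptr",len(k1),ang(np.mean(k1,0)-C) if k1 else None,np.mean(k1,0).round(4) if k1 else None,"heat",len(k2),ang(np.mean(k2,0)-C) if k2 else None,"long",len(k3),ang(np.mean(k3,0)-C) if k3 else None)
E
python3 knob.py; python3 go.py .6231 -.1087 .112 72
```

```text
bar 157 [ 0.622  -0.1077] 71.5 ptr 0 None None heat 5 123.4 long 1148 95.1
bar 162 [ 0.622  -0.1074] 72.1 ptr 0 None None heat 5 123.4 long 1146 95.3
bar 162 [ 0.622  -0.1075] 71.1 ptr 0 None None heat 5 123.4 long 1144 94.4
t 50.1 pos [ 0.4168 -0.2468  0.2208] rpy [-180.     -0.     80.78] F [-0.4  0.6 -0. ] w 0.0506 ff 0.0
rot z 8.78 then shift mm [195.1 153.5 108.8] q [ 0.8   0.37 -0.49  1.97  0.23  0.85  0.03]
```

```bash
python3 - <<'E'
from m import *
f=np.load("t5.npy",allow_pickle=True).item();p=plane(f,[(325+620/5.5,170+185/5.5)],.068)[0];print("long dir",np.degrees(np.arctan2(p[1]+.1088,p[0]-.6231)))
E
python3 -m crank "0.04 0 0 0 0 0 5;0.04 0 0 0 0 0 4.3;0.04 .0244 .0192 0 0 0 0;0.04 .0244 .0192 0 0 0 0;0.04 .0244 .0192 0 0 0 0;0.04 .0244 .0192 0 0 0 0;0.04 .0244 .0192 0 0 0 0;0.04 .0244 .0192 0 0 0 0"|sed -n '2,2p'
python3 -m crank "0.04 .0244 .0192 0 0 0 0;0.04 .0244 .0192 0 0 0 0;0.04 0 0 .02 0 0 0;0.04 0 0 .02 0 0 0;0.04 0 0 .02 0 0 0;0.04 0 0 .01 0 0 0;0.04 0 0 0 0 0 0;0.04 0 0 0 0 0 0"|sed -n '2,2p'
python3 go.py .6231 -.1087 .112 71.5
python3 - <<'E'
from m import *
f=grab_frame("side");save("s5.png",f,(290,190,440,310),5)
E
```

```text
long dir -45.543055465966006
position: [0.5737, -0.1439, 0.2208]
position: [0.6245, -0.1112, 0.1511]
t 51.4 pos [ 0.6245 -0.1112  0.1511] rpy [-1.7998e+02 -1.0000e-02  7.1430e+01] F [-0.4 -0.5  0.2] w 0.0399 ff 0.0
rot z -0.07 then shift mm [ 1.9 -2.1 39.1] q [ 0.36  0.68 -0.42  1.64  0.33  0.89 -0.51]
```

View pics/s5.png

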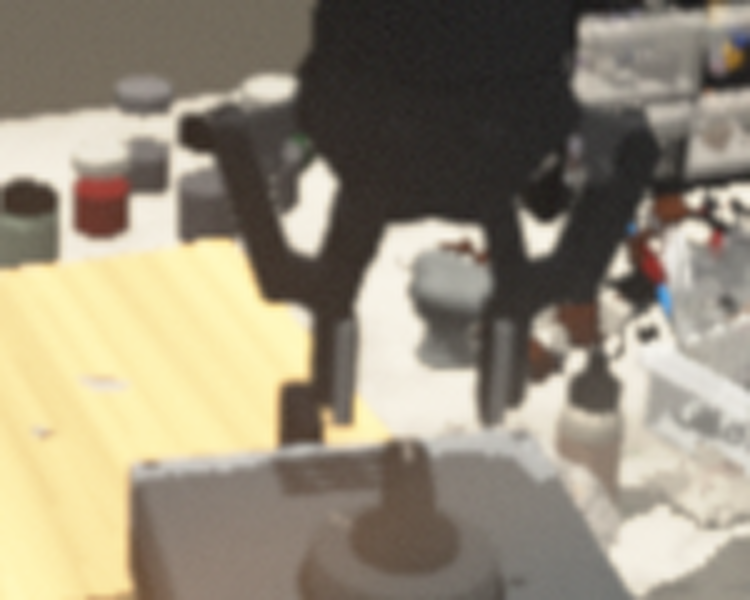

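The fingers (337 and 500) straddle the bar (410,445). Next I descend and grip.

```bash
python3 -m crank "0.04 .002 -.0015 .01 0 0 0;0.04 0 0 .01 0 0 0;0.04 0 0 .008 0 0 0;0.04 0 0 .005 0 0 0;0.04 0 0 .003 0 0 0;0.04 0 0 0 0 0 0;0.04 0 0 0 0 0 0;0.04 0 0 0 0 0 0"|sed -n '2,4p'
python3 go.py .6231 -.1087 .112 71.5
```

```text
position: [0.6238, -0.1092, 0.1151]
tool_rot: [3.141, -0.0, 1.246]
force: [-0.9, 0.1, -1.4]
t 52.1 pos [ 0.6238 -0.1092  0.1151] rpy [ 1.7997e+02 -1.0000e-02  7.1400e+01] F [-0.9  0.1 -1.4] w 0.0402 ff 0.0
rot z -0.1 then shift mm [ 0.2 -0.9  3.1] q [ 0.34  0.72 -0.4   1.67  0.36  0.83 -0.54]
```

```bash
python3 -m crank "0.04 0 -.0005 .002 0 0 0;0.04 0 0 0 0 0 0;0.04 0 0 0 0 0 0;0 0 0 0 0 0 0;0 0 0 0 0 0 0;0 0 0 0 0 0 0;0 0 0 0 0 0 0;0 0 0 0 0 0 0" 30
python3 -m crank "0 0 0 0 0 0 3;0 0 0 0 0 0 5;0 0 0 0 0 0 5;0 0 0 0 0 0 5;0 0 0 0 0 0 5;0 0 0 0 0 0 5;0 0 0 0 0 0 5;0 0 0 0 0 0 5"
python3 go.py .6231 -.1087 .112 71.5
```

```text
clock: 52.8
position: [0.6245, -0.1094, 0.1133]
tool_rot: [3.139, -0.001, 1.246]
force: [8.3, -2.4, -2.4]
grip_width: 0.013
finger_force: 34.1
clock: 53.47
position: [0.6249, -0.1097, 0.1133]
tool_rot: [3.139, -0.003, 0.578]
force: [11.0, -4.1, -6.1]
grip_width: 0.0132
finger_force: 33.6
t 53.5 pos [ 0.6249 -0.1097  0.1133] rpy [ 1.7984e+02 -1.7000e-01  3.3140e+01] F [11.  -4.1 -6.1] w 0.0132 ff 33.6
rot z -38.36 then shift mm [ 0.3 -2.   1.3] q [ 0.23  0.7  -0.23  1.67  0.21  0.78 -1.09]
```

```bash
python3 -m crank "0 .0015 .002 0 0 0 0;0 0 0 0 0 0 4;0 0 0 0 0 0 5;0 0 0 0 0 0 5;0 0 0 0 0 0 5;0 0 0 0 0 0 5;0 0 0 0 0 0 5;0 0 0 0 0 0 5"
python3 -m crank "0 0 0 0 0 0 5;0 0 0 0 0 0 3;0 0 0 0 0 0 0;0 0 0 0 0 0 0;0 0 0 0 0 0 0;0 0 0 0 0 0 0;0 0 0 0 0 0 0;0 0 0 0 0 0 0"
python3 go.py .6231 -.1087 .112 71.5
```

```text
clock: 54.13
position: [0.6253, -0.1101, 0.1132]
tool_rot: [3.141, 0.0, -0.014]
force: [-3.9, -1.3, 7.0]
grip_width: 0.013
finger_force: 35.4
clock: 54.8
position: [0.6253, -0.1102, 0.1132]
tool_rot: [3.141, 0.0, -0.149]
force: [-4.0, -1.9, 7.6]
grip_width: 0.0133
finger_force: 35.4
t 54.8 pos [ 0.6253 -0.1102  0.1132] rpy [ 1.7998e+02  2.0000e-02 -8.5500e+00] F [-4.  -1.9  7.6] w 0.0133 ff 35.4
rot z -80.05 then shift mm [ 0.7 -2.6  1.2] q [ 0.11  0.7  -0.04  1.68  0.04  0.77 -1.67]
```

The last joint has room (-1.67, ending near -2.2), so I finish without regripping.

```bash
python3 -m crank "0 0 0 0 0 0 4;0 0 0 0 0 0 5;0 0 0 0 0 0 5;0 0 0 0 0 0 5;0 0 0 0 0 0 5;0 0 0 0 0 0 5;0 0 0 0 0 0 4;0 0 0 0 0 0 2"
python3 go.py - - - -45.2
```

```text
clock: 55.47
position: [0.6252, -0.1106, 0.1132]
tool_rot: [3.141, -0.0, -0.764]
force: [-5.0, -3.7, 6.8]
grip_width: 0.0133
finger_force: 35.5
t 55.5 pos [ 0.6252 -0.1106  0.1132] rpy [ 1.7995e+02 -1.0000e-02 -4.3800e+01] F [-5.  -3.7  6.8] w 0.0133 ff 35.5
rot z 1.4 then shift mm [0. 0. 0.] q [-0.    0.71  0.13  1.68 -0.12  0.76 -2.16]
```

```bash
python3 -m crank "0 0 0 0 0 0 1.4;0 0 0 0 0 0 0;0 0 0 0 0 0 0;0 0 0 0 0 0 0;0.04 0 0 0 0 0 0;0.04 0 0 0 0 0 0;0.04 0 0 0 0 0 0;0.04 0 0 -.005 0 0 0"|sed -n '2,4p'
python3 -m crank "0.04 0 0 -.02 0 0 0;0.04 0 0 -.03 0 0 0;0.04 0 0 -.03 0 0 0;0.04 0 0 -.03 0 0 0;0.04 0 0 -.02 0 0 0;0.04 -.02 .03 0 0 0 0;0.04 -.02 .03 0 0 0 0;0.04 -.02 .03 0 0 0 0"|sed -n '2,2p'
python3 go.py .42 -.28 - -
```

```text
position: [0.6251, -0.1096, 0.1171]
tool_rot: [3.141, 0.001, -0.785]
force: [-1.1, -0.2, 0.0]
position: [0.518, -0.1311, 0.2481]
t 56.8 pos [ 0.518  -0.1311  0.2481] rpy [-1.7998e+02 -2.0000e-02 -4.4950e+01] F [-0.3 -1.3  0.4] w 0.0401 ff 0.0
rot z -0.0 then shift mm [ 35.8 174.7   0. ] q [ 0.01  0.38  0.17  1.85 -0.08  0.91 -2.14]
```

```bash
python3 -m crank "0.04 .005 .025 0 0 0 0;0.04 .005 .025 0 0 0 0;0.04 .005 .025 0 0 0 0;0.04 .005 .025 0 0 0 0;0.04 .005 .025 0 0 0 0;0.04 .005 .025 0 0 0 0;0.04 .005 .025 0 0 0 0;0.04 0 0 0 0 0 0"|sed -n '2,2p'
python3 knob.py
python3 - <<'E'
from m import *
f,P=top();np.save("t6.npy",f,allow_pickle=True)
a=cv2.resize(f["pixels"][170:270,325:460,::-1],None,fx=4,fy=4,interpolation=cv2.INTER_CUBIC)
b=cv2.resize(f["pixels"][285:355,180:320,::-1],None,fx=1.8,fy=1.8)
c=np.zeros((400,800,3),np.uint8);c[:,:540]=a;c[:b.shape[0],545:545+b.shape[1]]=b
cv2.imwrite("pics/t6.png",c)
z=P[...,2];u=np.arange(640)[None];v=np.arange(480)[:,None]
comps((z>.05)&(z<.068)&(u<360)&(v<230)&(v>180)&(u>240),P,10)
E
```

```text
position: [0.4177, -0.2834, 0.2484]
bar 145 [ 0.6219 -0.1076] 134.0 ptr 5 -41.9 [ 0.631  -0.1159] heat 5 123.4 long 700 25.8
bar 146 [ 0.6219 -0.1077] 134.0 ptr 5 -41.9 [ 0.631  -0.1159] heat 5 123.4 long 692 26.2
bar 144 [ 0.6221 -0.1079] 134.1 ptr 5 -41.9 [ 0.631  -0.1159] heat 5 123.4 long 682 26.5
px [351. 209.] n 113 mean [0.6424 0.0259 0.0607] zmax 0.067 rect [643.4  25.8] [32.6 13.2] 80.2
```

View pics/t6.png

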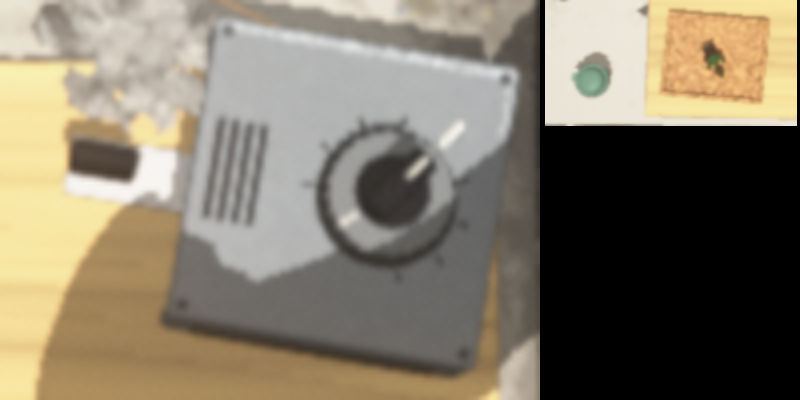

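The pointer (418,165) lines up with the long mark (452,132). The heat mark (347,218) is unchanged at 123.4°, the tray is home, and the dry figure lies in the dish. I'm handing in.

```bash
python3 -c "
from workcell import bot
print(bot.job_done())"
```

```text
the job is handed in; nothing more can be done
None
```

The job is handed in, with no verdict returned: the dry figure is in the dish, all three wet figures went back under the hood on the tray (seen on it before the push, out of view since), the tray is home against the stop, the timer pointer is at the long mark, and the heat ring is unchanged.

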